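# Clear the drying rack, lay out the rails and sort the small parts

### The arm

A 6-joint arm with a two-finger parallel gripper is mounted at the origin on the work surface. World frame = base frame: x ahead of the robot, y to its left, z up, the work surface at z = 0. Lengths are in m, angles in rad, forces in N, time in s.
With the tool pointing down it reaches from about 0.3 to 0.75 m from the base axis. Payload 8.5 kg.
Tool frame: the origin (TCP) lies midway between the tips of the shut fingers; the grasp point (between the pads) lies 19 mm behind it; z points along the fingers, y is the direction in which the jaws open and shut (so a half turn about z gives the same grasp; the last joint's range is limited). The gripper opens to 88 mm and grips with 3 to 60 N. Pads are 18 mm wide; open, the fingers measure 123 mm over their backs; the gripper's body (75 mm by 187 mm) begins 45 mm behind the grasp point.
Start: joints at [0.967, 0.381, 1.297, -0, 1.464, -0.215], TCP at [0.208, 0.509, 0.239] pointing down, gripper open.
Joint ranges: [-3.11, 3.11], [-0.89, 2.33], [0.22, 2.48], [-1.42, 4.56], [0.17, 2.85], [-2.88, 2.88]. Speed limits (rad/s): [2.39, 2.39, 3.14, 3.14, 3.14, 3.14].

### API

Orientations are given as a unit quaternion [x, y, z, w].
In Python, from plant import * gives the robot as it stands.
- The arm moves only by the tool carry_out, never from a script. Its argument "increments" is a list of rows, each an object of numbers: "jaw": the closure, from 0 (fully open) to 1 (shut); "tx", "ty", "tz": the shift along the tool's x, y, z in m; "turn": the turn about the tool's z in degrees. In form: [{"jaw": .., "tx": .., "ty": .., "tz": .., "turn": ..}, ...]. A call has 1 to 12 rows; each row is the pose to reach, as a shift and turn from the pose commanded when the call began, along the tool's axes at that moment; what a row does not reach only later rows make up. A row lasts 1/10 s, in which the tool goes at most 50 mm and 8.59 degrees, less where a joint would pass 70% of its speed; a pose out of reach is approached as far as the arm can. A call with a gripper value outside its range is refused whole. The fingers move at their own pace and stop on an object; "grip_force" is the grip in N (left out, the last holds). Time passes only in rows, so rows that repeat a pose let the fingers close. It gives the time, the measured TCP pose, the force and the opening at its end, in the units of the state.
- state(): the state, without advancing time (a new reading comes with each control period).
- snapshot(name): name is "side" or "top" or "wrist"; returns the picture (384x512x3 uint8, red, green, blue); there is no depth.
- camera_info(name): a dict with "fovy" (degrees; the focal length in pixels is half the picture's height over the tangent of half this angle, whatever the lens; pixels are square), "cx", "cy" (the principal point, pixels), "view" (4x4, takes a point from world to camera coordinates). Camera axes: x right, y up, looking along -z (the intrinsics and any distortion apply to the point x, -y, -z); pixel columns grow to the right and rows downward; lengths in m; the calibration is good to about 2 mm. A picture is of the moment at which its call begins: read the wrist's pose just before it. camera_info takes no time and is no camera call; for the wrist camera it gives the pose at the moment of the call.
- hand_in(): hands the job in, once; it reports no verdict.
The state is a dict: "time": time; "q": joint angles; "dq": joint speeds; "joint_efforts": joint torques, N m; "position": TCP position; "tcp_rot": TCP orientation; "contact_force": force on the tool from outside, world axes, zero at the start; "ft_torque": the same for the moment, N m; "grip_width": finger opening in m.
Only numpy, scipy, OpenCV 4.12 (cv2) and the standard library are available. Lean on these libraries where they do the work, as an engineer would, in place of code of your own. Each camera call takes 0.05 s, during which the arm holds its last target.

### The job

First take the sanding float off the raised drying rack and lay it, board down and lengthwise, centred on the narrow tool ledge. Then lay every rail flat across both bearers of the rack, centred and square to the bearers with no rail touching another; the small parts may be sorted at any time, the round turned feet into the round pan and the rectangular glue blocks into the wooden box. Leave the tape measure, the glue bottle and the glass jar where they stand.

Things in the scene. Friction and masses are not known exactly. Their poses are not given: they have to be found in the camera images.
- rack: drying rack, fixed: a plywood base 150 x 200 mm, 12 mm thick, with two parallel wooden bearers on it, each 14 mm thick and 200 mm long, their level tops 55 mm above the bench. Origin: centre of its underside, on the bench. The bearers run along its y, at x = -50 and +50 mm; rails lie across them, along its x. The space between the bearers (86 mm) is open down to the base
- stock: plywood stock board, fixed, 210 x 215 mm, 9 mm thick, flat on the bench; the rails start on it, side by side. Origin: centre of its underside
- ledge: narrow raised tool ledge, fixed: a dark wooden bar 160 mm long (its y), 40 mm wide (its x), its level top 50 mm above the bench, on a thin foot 75 x 180 mm, 6 mm thick. Origin: centre of its underside, on the bench
- sander: hand sanding float, loose, 0.25 kg: a flat wooden board 170 x 58 x 14 mm with a dark bar handle along it on top (120 long, 26 wide, from 14 to 44 mm above the underside). Origin: centre of its underside; x along the board, z up. It starts lying across the rack's two bearers near the middle of the rack
- pan: round open steel pan, fixed, outer radius 100 mm, inner radius 93 to 96 mm, wall 42 mm high. Origin: centre of its underside, on the bench
- pan_in (a point): centre of the pan's inner floor, 4 mm above the bench, z up
- box: open rectangular wooden box, fixed, outside 180 mm (its x) x 200 mm (its y) x 45 mm high, walls and bottom 7 mm thick. Origin: centre of its underside, on the bench
- box_in (a point): centre of the box's inner floor, axes as the box's
- rail1: planed wooden rail, loose, 190 mm long (its x), 32 mm wide (its y), 22 mm thick (its z), 0.09 kg; origin: centre of its underside. It starts flat on the stock board. May be absent
- rail2: planed wooden rail, loose, 190 mm long (its x), 32 mm wide (its y), 22 mm thick (its z), 0.09 kg; origin: centre of its underside. It starts flat on the stock board. May be absent
- rail3: planed wooden rail, loose, 190 mm long (its x), 32 mm wide (its y), 22 mm thick (its z), 0.09 kg; origin: centre of its underside. It starts flat on the stock board. May be absent
- foot1: round turned wooden foot, loose, 54 mm across and 46 mm high, standing upright on the bench; straight sided from 9 to 37 mm up, 42 mm across at the bottom; origin: centre of its underside, z up; 0.075 kg. May be absent
- foot2: round turned wooden foot, loose, 54 mm across and 46 mm high, standing upright on the bench; straight sided from 9 to 37 mm up, 42 mm across at the bottom; origin: centre of its underside, z up; 0.075 kg. May be absent
- block1: rectangular wooden glue block, loose, 90 mm long (its x), 40 mm wide (its y), 36 mm high, lying flat on the bench; origin: centre of its underside; 0.085 kg. May be absent
- block2: rectangular wooden glue block, loose, 90 mm long (its x), 40 mm wide (its y), 36 mm high, lying flat on the bench; origin: centre of its underside; 0.085 kg. May be absent
- tape: black tape measure, 70 x 40 x 62 mm, bystander; origin: centre of its underside
- glue: white glue bottle, 64 mm across, 190 mm tall, bystander; origin: centre of its underside
- jar: glass jar, 72 mm across, 85 mm tall, bystander; origin: centre of its underside
Mind the look-alikes: they are no part of the job. What is shaped like the rail1 but black is not meant. What is shaped like the foot1 but turquoise is not meant.

How it is judged:
By the outcome, as a careful person would: the job done as asked, in the order asked, and still so for the second after the job is handed in, with the robot touching nothing.
Of rail1, rail2, rail3 only 2 to 3 are there at a start; the rules pass over those that are not, and their reading is None.
Of foot1, foot2, block1, block2 only 3 to 4 are there at a start; the rules pass over those that are not, and their reading is None.
At some moment in a run one of foot1, foot2, block1, block2 may be knocked a few centimetres aside while the robot is not near it.
It also fails if it takes over 208 s, if anything falls off the work surface, if the arm or the gripper's body presses on something with over 40 N, if the wrist force passes 120 N, or if a joint passes its speed limit or range.

## Working session

There is one attempt and no reset: what is moved stays moved. The work goes in short steps, Python scripts to look and compute and a tool call to move; the robot and the scene stay as the last step left them, time stands still between calls to the robot, and variables do not carry over. Pictures are saved under pics/ and viewed, and the job is handed in when it is done.

Besides the shell and the picture viewer there is one more tool, called after "Call:" as name(argument=value, ...) on one line, values as JSON. carry_out: Moves the arm, as the interface text tells. Its arguments: {"type":"object","properties":{"increments":{"type":"array","items":{"type":"object","properties":{"jaw":{"type":"number"},"tx":{"type":"number"},"ty":{"type":"number"},"tz":{"type":"number"},"turn":{"type":"number"}}}},"grip_force":{"type":"number"}},"required":["increments"]}

```bash
ls; mkdir -p pics; python3 - <<'E'
from plant import *
import cv2
print(state())
for n in ("side","top","wrist"):
    ci=camera_info(n); print(n,ci)
    im=snapshot(n); cv2.imwrite(f"pics/a_{n}.png",im[:,:,::-1])
E
```

```text
pics
{'time': 0.0, 'q': array([ 9.66717548e-01,  3.81195915e-01,  1.29826397e+00,  3.12688680e-05,
        1.46357047e+00, -2.15306491e-01]), 'dq': array([ 9.82182203e-04,  2.40896257e-05, -7.06457258e-04,  2.61973366e-04,
       -1.02590128e-04, -1.73346953e-03]), 'joint_efforts': array([-5.42272437e-05, -4.37913179e+01, -2.24567682e+01,  7.13286828e-02,
        3.50617839e-02, -7.23836001e-05]), 'position': array([0.208317  , 0.50872521, 0.23813672]), 'tcp_rot': array([ 1.93165879e-01,  9.81165850e-01, -6.53168909e-04, -3.00594751e-04]), 'contact_force': array([ 1.22875249,  0.49860321, -1.80007305]), 'ft_torque': array([ 0.00863142, -0.01614689,  0.00435821]), 'grip_width': 0.08800301277361902}
side {'fovy': 54.044949490958956, 'cx': 253.5653502310929, 'cy': 196.35321372525397, 'view': array([[-0.93568937, -0.35279572,  0.00453645,  0.40938009],
       [ 0.19237992, -0.49937011,  0.84476   , -0.14157958],
       [-0.29576235,  0.79130567,  0.53512612, -0.96560029],
       [ 0.        ,  0.        ,  0.        ,  1.        ]])}
top {'fovy': 57.06135056870456, 'cx': 251.32346826294975, 'cy': 189.7096960897493, 'view': array([[-0.02633534, -0.99919341,  0.0303148 , -0.0102696 ],
       [ 0.98771829, -0.02133694,  0.15478148, -0.45042327],
       [-0.15400981,  0.03401871,  0.98748352, -0.95713293],
       [ 0.        ,  0.        ,  0.        ,  1.        ]])}
wrist {'fovy': 69.19175964234375, 'cx': 256.08223060509675, 'cy': 195.66711861740714, 'view': array([[ 0.37851807,  0.92559306, -0.00125116, -0.54982443],
       [-0.88529424,  0.36164282, -0.2923501 ,  0.04018436],
       [-0.27014475,  0.11176744,  0.95631054, -0.39028199],
       [ 0.        ,  0.        ,  0.        ,  1.        ]])}
```

View pics/a_top.png

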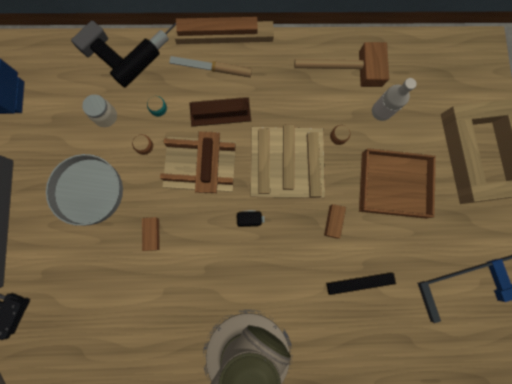

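View pics/a_side.png

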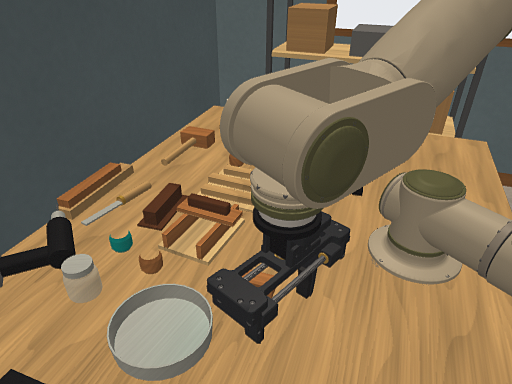

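View pics/a_wrist.png

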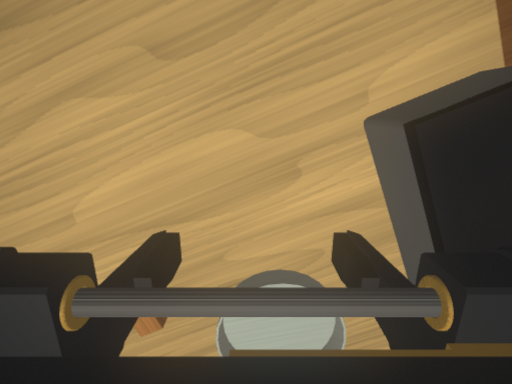

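The top view shows the following, in pixels:

- Rack at (200,163) with the sander on it.
- Three rails on the stock board, around (288,160).
- Ledge (220,110), pan (85,190) and box (398,183).
- Brown feet at (142,144) and (340,132), blocks at (150,234) and (335,221).
- Turquoise decoy foot at (156,105) and black decoy rail at (360,284).

Next I'll measure these coarsely from the top view.

```bash
cat > h.py <<'E'
import numpy as np, cv2
from scipy.spatial.transform import Rotation as R
def f_of(ci): return 192/np.tan(np.radians(ci['fovy']/2))
def ray(ci,u,v,z):
    f=f_of(ci); d=np.array([(u-ci['cx'])/f,-(v-ci['cy'])/f,-1.0])
    V=ci['view']; Rm=V[:3,:3]; c=-Rm.T@V[:3,3]; w=Rm.T@d
    return c+w*(z-c[2])/w[2]
def proj(ci,p):
    q=ci['view'][:3,:3]@np.asarray(p)+ci['view'][:3,3]; f=f_of(ci)
    return np.array([ci['cx']+f*q[0]/-q[2], ci['cy']-f*q[1]/-q[2]])
E
python3 - <<'E'
from h import *
from plant import camera_info
ci=camera_info('top')
print('tcp px',proj(ci,[0.208,.509,.239]),proj(ci,[0,0,0]), proj(camera_info('wrist'),[0.208,.509,.239]))
for n,u,v,z in [('rack',200,163,.055),('sander',207,163,.099),('stock',288,162,.009),('r1',264,161,.031),('r2',288,157,.031),('r3',316,162,.031),('ledge',220,110,.05),('pan',85,190,.0),('box',398,183,.02),('footA',142,143,.046),('footB',340,133,.046),('blkA',150,234,.036),('blkB',335,221,.036),('tape',249,219,.05),('jar',98,108,.05),('glue',390,100,.1),('decoyfoot',156,105,.046)]:
    print(n,ray(ci,u,v,z)[:2].round(3))
im=cv2.imread('pics/a_top.png'); cv2.imwrite('pics/a_topz.png',cv2.resize(im[80:260,130:360],None,fx=3.4,fy=3.3,interpolation=cv2.INTER_CUBIC))
E
```

```text
tcp px [  3.14454871 294.74498914] [247.5341263  355.90972703] [255.55477563 247.018404  ]
rack [0.525 0.12 ]
sander [0.514 0.097]
stock [ 0.534 -0.132]
r1 [ 0.533 -0.06 ]
r2 [ 0.544 -0.129]
r3 [ 0.527 -0.209]
ledge [0.68  0.063]
pan [0.465 0.455]
box [ 0.463 -0.447]
footA [0.588 0.283]
footB [ 0.608 -0.28 ]
blkA [0.334 0.259]
blkB [ 0.357 -0.252]
tape [ 0.367 -0.012]
jar [0.691 0.408]
glue [ 0.683 -0.409]
decoyfoot [0.7   0.246]
```

View pics/a_topz.png

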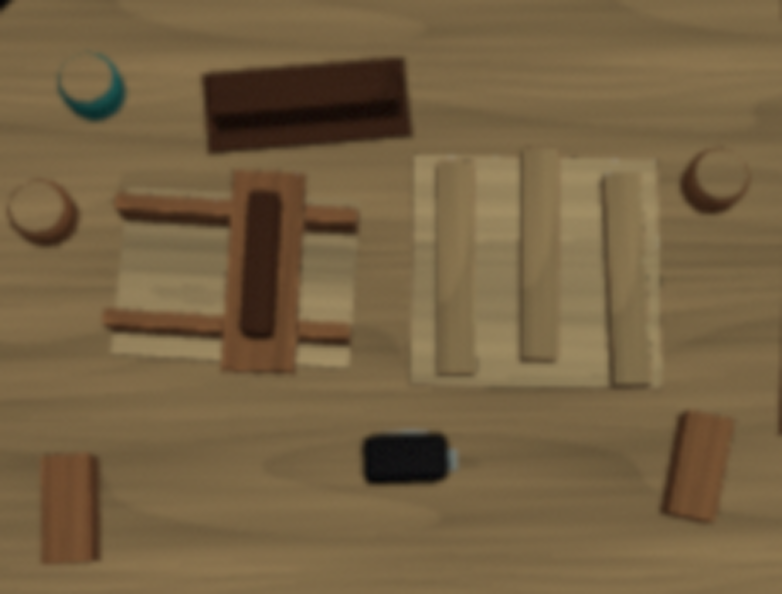

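```bash
cat >> h.py <<'E'
def pose():
    from plant import state
    s=state(); r=R.from_quat(s['tcp_rot']); m=r.as_matrix()
    return s,np.array(s['position']),m,np.degrees(np.arctan2(m[1,1],m[0,1]))
def go(x,y,z,yaw):
    """print increments for TCP target, yaw = world angle of tool y (mod 180)"""
    s,p,m,c=pose()
    d=m.T@(np.array([x,y,z])-p)
    t=(yaw-c+90)%180-90
    print(f"t={s['time']:.2f} at {p.round(4)} yaw {c:.2f} -> tx {d[0]:.4f} ty {d[1]:.4f} tz {d[2]:.4f} turn {-t:.2f}  dist {np.linalg.norm(d):.3f} q6 {s['q'][5]:.2f} w {s['grip_width']:.4f}")
E
python3 -c "
from h import *
go(.42,.1,.35,90)
go(.42,.1,.35,85)"
```

```text
t=0.15 at [0.2084 0.5088 0.2383] yaw 67.72 -> tx -0.3508 ty -0.2982 tz -0.1115 turn -22.28  dist 0.474 q6 -0.22 w 0.0882
t=0.15 at [0.2084 0.5088 0.2383] yaw 67.72 -> tx -0.3508 ty -0.2982 tz -0.1115 turn -17.28  dist 0.474 q6 -0.22 w 0.0882
```

Call:
carry_out(increments=[{"tx":-0.351,"ty":-0.298,"tz":-0.1115,"turn":-22.3},{"tx":-0.351,"ty":-0.298,"tz":-0.1115,"turn":-22.3},{"tx":-0.351,"ty":-0.298,"tz":-0.1115,"turn":-22.3},{"tx":-0.351,"ty":-0.298,"tz":-0.1115,"turn":-22.3},{"tx":-0.351,"ty":-0.298,"tz":-0.1115,"turn":-22.3},{"tx":-0.351,"ty":-0.298,"tz":-0.1115,"turn":-22.3},{"tx":-0.351,"ty":-0.298,"tz":-0.1115,"turn":-22.3},{"tx":-0.351,"ty":-0.298,"tz":-0.1115,"turn":-22.3},{"tx":-0.351,"ty":-0.298,"tz":-0.1115,"turn":-22.3},{"tx":-0.351,"ty":-0.298,"tz":-0.1115,"turn":-22.3},{"tx":-0.351,"ty":-0.298,"tz":-0.1115,"turn":-22.3},{"tx":-0.351,"ty":-0.298,"tz":-0.1115,"turn":-22.3}])

```text
invalid input at $.increments[0]: expected keys jaw, tx, ty, tz, turn
```

```bash
cat >> h.py <<'E'
def snap(name,tag,zoom=1.5):
    from plant import snapshot,camera_info
    import pickle
    ci=camera_info(name); im=snapshot(name)[:,:,::-1].copy()
    pickle.dump((ci,im),open(f'pics/{tag}.pkl','wb'))
    cv2.imwrite(f'pics/{tag}.png',cv2.resize(im,None,fx=zoom,fy=zoom,interpolation=cv2.INTER_CUBIC))
    return ci,im
def load(tag):
    import pickle; return pickle.load(open(f'pics/{tag}.pkl','rb'))
E
python3 -c "
from h import *
snap('wrist','b1'); go(.42,.1,.35,90)"
```

```text
t=0.20 at [0.2084 0.5088 0.2384] yaw 67.72 -> tx -0.3508 ty -0.2982 tz -0.1114 turn -22.28  dist 0.474 q6 -0.22 w 0.0879
```

View pics/b1.png

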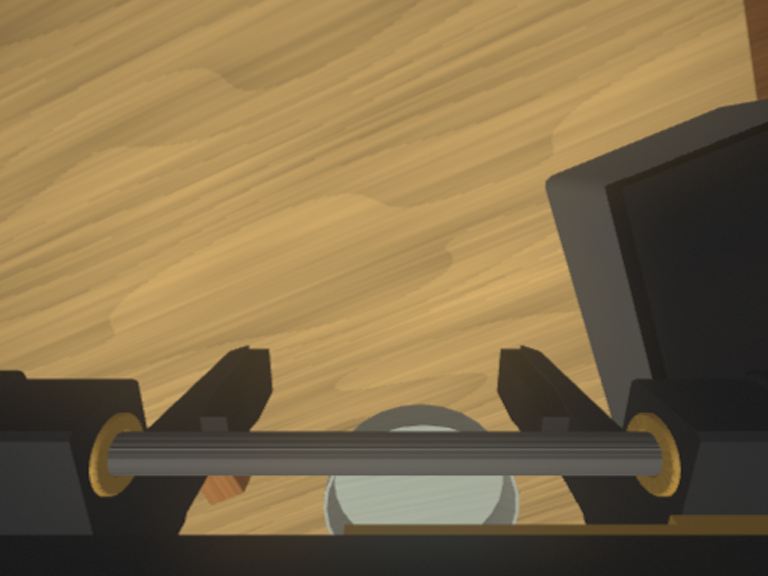

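The wrist camera sees the ground ahead of the fingers (rows 0–280). I'll resend the move with all the keys.

Call:
carry_out(increments=[{"jaw":0,"tx":-0.351,"ty":-0.298,"tz":-0.1115,"turn":-22.3},{"jaw":0,"tx":-0.351,"ty":-0.298,"tz":-0.1115,"turn":-22.3},{"jaw":0,"tx":-0.351,"ty":-0.298,"tz":-0.1115,"turn":-22.3},{"jaw":0,"tx":-0.351,"ty":-0.298,"tz":-0.1115,"turn":-22.3},{"jaw":0,"tx":-0.351,"ty":-0.298,"tz":-0.1115,"turn":-22.3},{"jaw":0,"tx":-0.351,"ty":-0.298,"tz":-0.1115,"turn":-22.3},{"jaw":0,"tx":-0.351,"ty":-0.298,"tz":-0.1115,"turn":-22.3},{"jaw":0,"tx":-0.351,"ty":-0.298,"tz":-0.1115,"turn":-22.3},{"jaw":0,"tx":-0.351,"ty":-0.298,"tz":-0.1115,"turn":-22.3},{"jaw":0,"tx":-0.351,"ty":-0.298,"tz":-0.1115,"turn":-22.3},{"jaw":0,"tx":-0.351,"ty":-0.298,"tz":-0.1115,"turn":-22.3},{"jaw":0,"tx":-0.351,"ty":-0.298,"tz":-0.1115,"turn":-22.3}])

```text
time: 1.4
position: [0.4203, 0.0999, 0.35]
tcp_rot: [0.0, 1.0, 0.0, -0.0]
contact_force: [-0.9, 0.2, -0.5]
grip_width: 0.0886
```

```bash
python3 -c "
from h import *
snap('wrist','b2'); go(.42,.1,.35,90)"
```

```text
t=1.45 at [0.4199 0.1005 0.35  ] yaw 90.02 -> tx -0.0001 ty -0.0005 tz -0.0000 turn 0.02  dist 0.000 q6 -1.61 w 0.0881
```

View pics/b2.png

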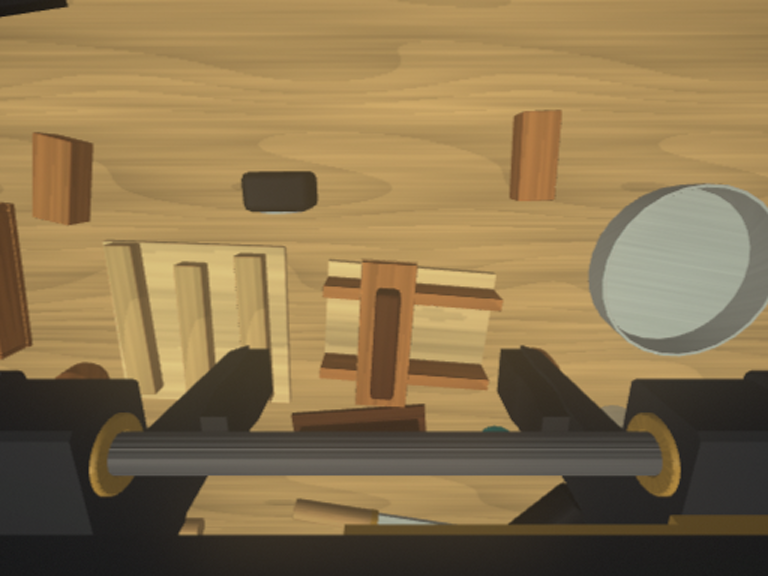

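Moves are accurate, and this view shows the rack, sander, rails, both blocks and the pan. I'll step forward to get the ledge in view.

Call:
carry_out(increments=[{"jaw":0,"tx":-0.17,"ty":0,"tz":0.05,"turn":0},{"jaw":0,"tx":-0.17,"ty":0,"tz":0.05,"turn":0},{"jaw":0,"tx":-0.17,"ty":0,"tz":0.05,"turn":0},{"jaw":0,"tx":-0.17,"ty":0,"tz":0.05,"turn":0},{"jaw":0,"tx":-0.17,"ty":0,"tz":0.05,"turn":0},{"jaw":0,"tx":-0.17,"ty":0,"tz":0.05,"turn":0}])

```text
time: 2.05
position: [0.5898, 0.1015, 0.2998]
tcp_rot: [-0.001, 1.0, 0.0, -0.001]
contact_force: [-0.1, 0.9, 0.1]
grip_width: 0.0882
```

```bash
python3 -c "
from h import *
snap('wrist','b3'); go(.59,.1,.3,90)"
```

```text
t=2.10 at [0.5894 0.1013 0.3006] yaw 90.12 -> tx -0.0006 ty -0.0013 tz 0.0006 turn 0.12  dist 0.002 q6 -1.60 w 0.0881
```

View pics/b3.png

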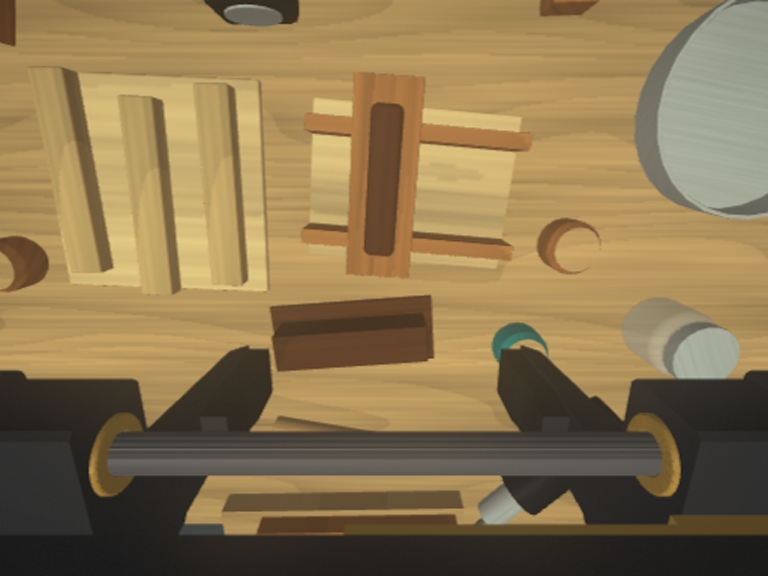

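This view has everything central: rack (410,185), ledge (352,335), sander (385,175), in displayed pixels. I'll crop and enlarge it to pick corners.

```bash
python3 -c "
from h import *
ci,im=load('b3')
# crop native u 175..365 , v 40..250
for n,(u0,v0,w,h,s) in {'c1':(175,40,190,150,4),'c2':(170,185,130,70,6),'c3':(0,35,190,165,3.6)}.items():
    c=cv2.resize(im[v0:v0+h,u0:u0+w],None,fx=s,fy=s,interpolation=cv2.INTER_CUBIC)
    for k in range(0,w,10): 
        cv2.line(c,(int(k*s),0),(int(k*s),8 if k%50 else 16),(255,255,255),1)
        if k%20==0: cv2.putText(c,str(u0+k),(int(k*s),20),0,.35,(255,255,255),1)
    for k in range(0,h,10):
        cv2.line(c,(0,int(k*s)),(8,int(k*s)),(255,255,255),1)
        if k%20==0: cv2.putText(c,str(v0+k),(10,int(k*s)+4),0,.35,(255,255,255),1)
    cv2.imwrite(f'pics/b3_{n}.png',c)
"
```

```text
(no output)
```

View pics/b3_c1.png

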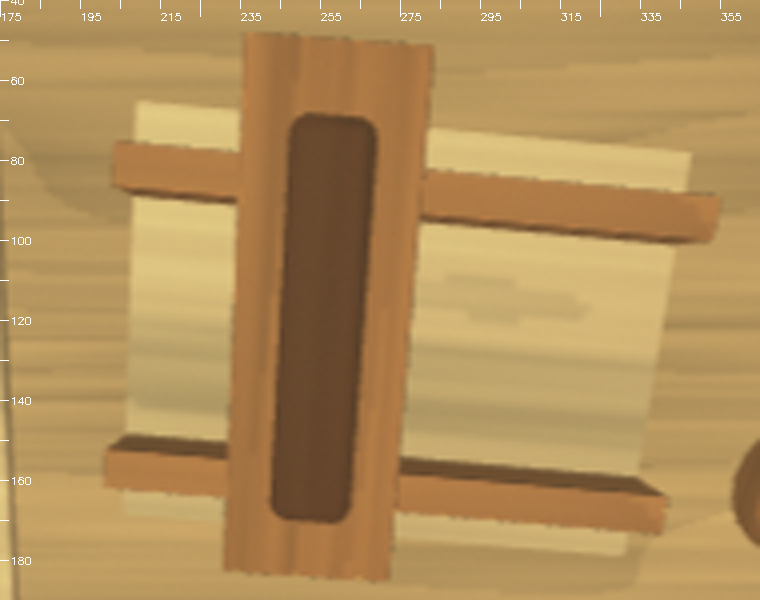

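View pics/b3_c2.png

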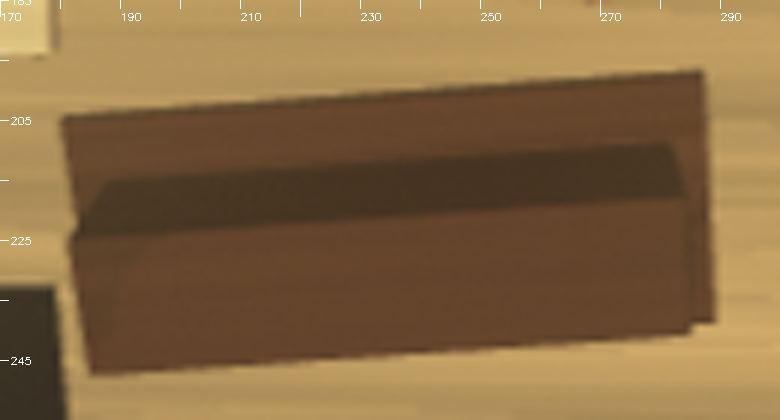

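View pics/b3_c3.png

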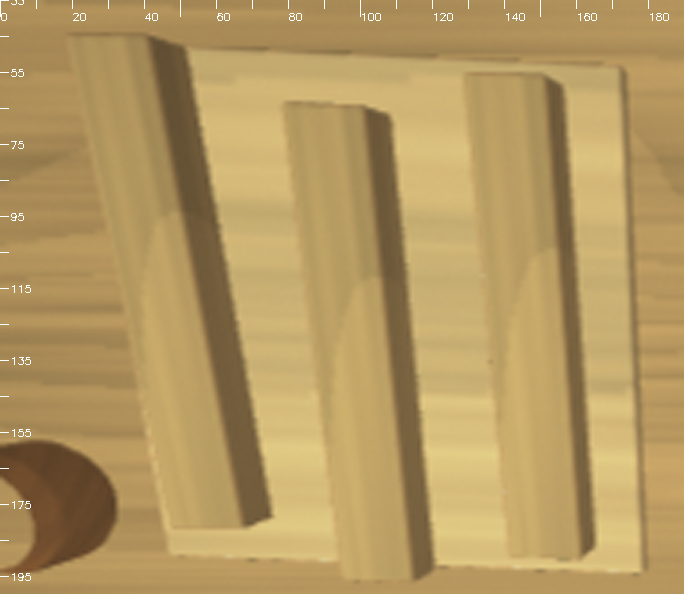

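```bash
cat > m1.py <<'E'
from h import *
ci,im=load('b3')
def q(name,pts,u0,v0,s,z):
    P=np.array([ray(ci,u0+a/s,v0+b/s,z)[:2] for a,b in pts])
    L=[np.linalg.norm(P[i]-P[(i+1)%4]) for i in range(4)]
    c=P.mean(0)
    e1=(P[1]-P[0]+P[2]-P[3]); e2=(P[3]-P[0]+P[2]-P[1])
    a=lambda e:np.degrees(np.arctan2(e[1],e[0]))%180
    print(name,'c',c.round(4),'sides mm',(np.array(L)*1000).round(1),'ang',round(a(e1),2),round(a(e2),2))
q('sander',[(245,32),(434,44),(390,581),(224,571)],175,40,4,.069)
q('handle',[(290,115),(378,117),(352,523),(270,520)],175,40,4,.099)
q('bear near',[(115,142),(720,196),(713,242),(115,187)],175,40,4,.055)
q('bear far',[(105,453),(668,496),(663,534),(103,487)],175,40,4,.055)
q('ledge',[(68,235),(685,197),(692,333),(92,375)],170,185,6,.05)
q('railA',[(68,34),(147,36),(247,526),(170,527)],0,35,3.6,.031)
q('railB',[(283,102),(365,106),(415,580),(343,578)],0,35,3.6,.031)
q('railC',[(463,73),(545,74),(582,557),(508,556)],0,35,3.6,.031)
E
python3 m1.py
```

```text
sander c [0.5271 0.1011] sides mm [ 57.8 169.9  58.1 169.6] ang 86.74 176.55
handle c [0.5272 0.1011] sides mm [ 25.2 118.4  26.  118. ] ang 88.49 176.77
bear near c [0.4853 0.1323] sides mm [198.6  14.3 198.6  13.7] ang 85.33 176.9
bear far c [0.5849 0.124 ] sides mm [199.4  13.8 200.4  12.1] ang 85.54 175.83
ledge c [0.6947 0.0678] sides mm [157.8  38.1 157.7  39.8] ang 94.26 4.68
railA c [ 0.5242 -0.2015] sides mm [ 29.2 187.3  32.9 188.5] ang 89.95 179.72
railB c [ 0.5474 -0.1287] sides mm [ 30.8 187.8  31.  188.3] ang 88.04 177.47
railC c [ 0.5369 -0.0576] sides mm [ 30.7 188.3  31.8 188.2] ang 89.44 178.57
```

Measured sizes match the spec, so lens and calibration are fine. Next is the sander pick.

```bash
python3 -c "
from h import *
go(.527,.101,.13,86.6);go(.527,.101,.074,86.6)"
```

```text
t=2.10 at [0.5894 0.1013 0.3006] yaw 90.12 -> tx 0.0624 ty -0.0002 tz 0.1706 turn 3.52  dist 0.182 q6 -1.60 w 0.0881
t=2.10 at [0.5894 0.1013 0.3006] yaw 90.12 -> tx 0.0624 ty -0.0002 tz 0.2266 turn 3.52  dist 0.235 q6 -1.60 w 0.0881
```

Call:
carry_out(increments=[{"jaw":0,"tx":0.0625,"ty":0,"tz":0.17,"turn":3.5},{"jaw":0,"tx":0.0625,"ty":0,"tz":0.17,"turn":3.5},{"jaw":0,"tx":0.0625,"ty":0,"tz":0.17,"turn":3.5},{"jaw":0,"tx":0.0625,"ty":0,"tz":0.17,"turn":3.5},{"jaw":0,"tx":0.0625,"ty":0,"tz":0.17,"turn":3.5},{"jaw":0,"tx":0.0625,"ty":0,"tz":0.2,"turn":3.5},{"jaw":0,"tx":0.0625,"ty":0,"tz":0.225,"turn":3.5},{"jaw":0,"tx":0.0625,"ty":0,"tz":0.225,"turn":3.5},{"jaw":0.7,"tx":0.0625,"ty":0,"tz":0.225,"turn":3.5},{"jaw":0.9,"tx":0.0625,"ty":0,"tz":0.225,"turn":3.5},{"jaw":0.9,"tx":0.0625,"ty":0,"tz":0.225,"turn":3.5},{"jaw":0.9,"tx":0.0625,"ty":0,"tz":0.225,"turn":3.5}], grip_force=30)

```text
time: 3.3
position: [0.5282, 0.1002, 0.0762]
tcp_rot: [0.03, 1.0, -0.0, 0.001]
contact_force: [-0.3, -0.5, 1.1]
grip_width: 0.0582
```

```bash
python3 -c "
from h import *
go(.527,.101,.076,86.6); snap('wrist','b4')"
```

```text
t=3.30 at [0.5282 0.1002 0.0762] yaw 86.53 -> tx 0.0013 ty 0.0007 tz 0.0002 turn -0.07  dist 0.001 q6 -1.54 w 0.0582
```

View pics/b4.png

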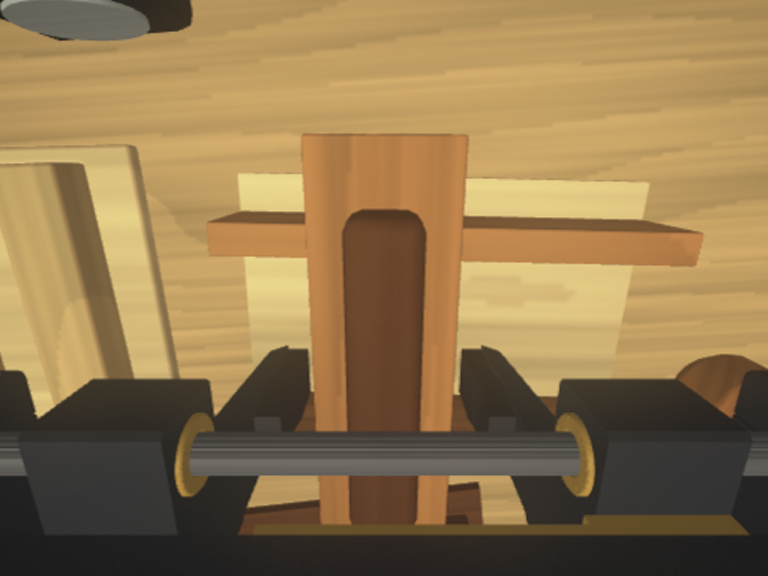

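The fingers straddle the handle centrally and are still closing, at about 75 mm/s. I'll finish the closing and lift.

Call:
carry_out(increments=[{"jaw":0.9,"tx":0,"ty":0,"tz":0,"turn":0},{"jaw":0.9,"tx":0,"ty":0,"tz":0,"turn":0},{"jaw":0.9,"tx":0,"ty":0,"tz":0,"turn":0},{"jaw":0.9,"tx":0,"ty":0,"tz":0,"turn":0},{"jaw":0.9,"tx":0,"ty":0,"tz":0,"turn":0},{"jaw":0.9,"tx":0,"ty":0,"tz":0,"turn":0},{"jaw":0.9,"tx":0,"ty":0,"tz":0,"turn":0},{"jaw":0.9,"tx":0,"ty":0,"tz":-0.04,"turn":0},{"jaw":0.9,"tx":0,"ty":0,"tz":-0.08,"turn":0},{"jaw":0.9,"tx":0,"ty":0,"tz":-0.08,"turn":0}])

```text
time: 4.35
position: [0.5298, 0.1002, 0.1597]
tcp_rot: [0.03, 1.0, 0.0, 0.004]
contact_force: [-0.7, -0.5, -2.9]
grip_width: 0.0259
```

```bash
python3 -c "
from h import *
from plant import state
print(state()['contact_force'])
go(.6947,.0678,.20,4.5);go(.6947,.0678,.20,94.3);snap('wrist','b5')"
```

```text
[-0.67572558 -0.54499695 -2.8625855 ]
t=4.35 at [0.5298 0.1002 0.1597] yaw 86.54 -> tx -0.1669 ty -0.0224 tz -0.0389 turn 82.04  dist 0.173 q6 -1.54 w 0.0259
t=4.35 at [0.5298 0.1002 0.1597] yaw 86.54 -> tx -0.1669 ty -0.0224 tz -0.0389 turn -7.76  dist 0.173 q6 -1.54 w 0.0259
```

View pics/b5.png

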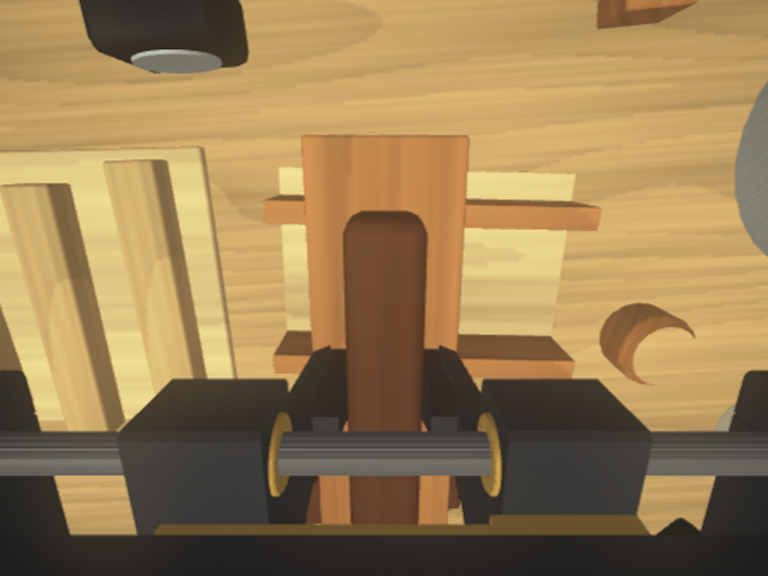

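Call:
carry_out(increments=[{"jaw":0.9,"tx":-0.165,"ty":-0.0236,"tz":-0.03,"turn":82.1},{"jaw":0.9,"tx":-0.165,"ty":-0.0236,"tz":-0.03,"turn":82.1},{"jaw":0.9,"tx":-0.165,"ty":-0.0236,"tz":-0.03,"turn":82.1},{"jaw":0.9,"tx":-0.165,"ty":-0.0236,"tz":-0.03,"turn":82.1},{"jaw":0.9,"tx":-0.165,"ty":-0.0236,"tz":-0.03,"turn":82.1},{"jaw":0.9,"tx":-0.165,"ty":-0.0236,"tz":-0.03,"turn":82.1},{"jaw":0.9,"tx":-0.165,"ty":-0.0236,"tz":-0.03,"turn":82.1},{"jaw":0.9,"tx":-0.165,"ty":-0.0236,"tz":-0.03,"turn":82.1},{"jaw":0.9,"tx":-0.165,"ty":-0.0236,"tz":-0.03,"turn":82.1},{"jaw":0.9,"tx":-0.165,"ty":-0.0236,"tz":-0.03,"turn":82.1},{"jaw":0.9,"tx":-0.165,"ty":-0.0236,"tz":-0.03,"turn":82.1},{"jaw":0.9,"tx":-0.165,"ty":-0.0236,"tz":-0.03,"turn":82.1}])

```text
time: 5.6
position: [0.6907, 0.0666, 0.1836]
tcp_rot: [0.678, 0.735, -0.001, -0.001]
contact_force: [0.6, 0.3, -1.6]
grip_width: 0.0258
```

```bash
python3 -c "
from h import *
go(.6947,.0666,.0715,4.4);snap('wrist','b6');snap('top','b6t')"
```

```text
t=5.60 at [0.6907 0.0666 0.1836] yaw 4.56 -> tx -0.0004 ty 0.0043 tz 0.1121 turn 0.16  dist 0.112 q6 -0.15 w 0.0258
```

View pics/b6.png

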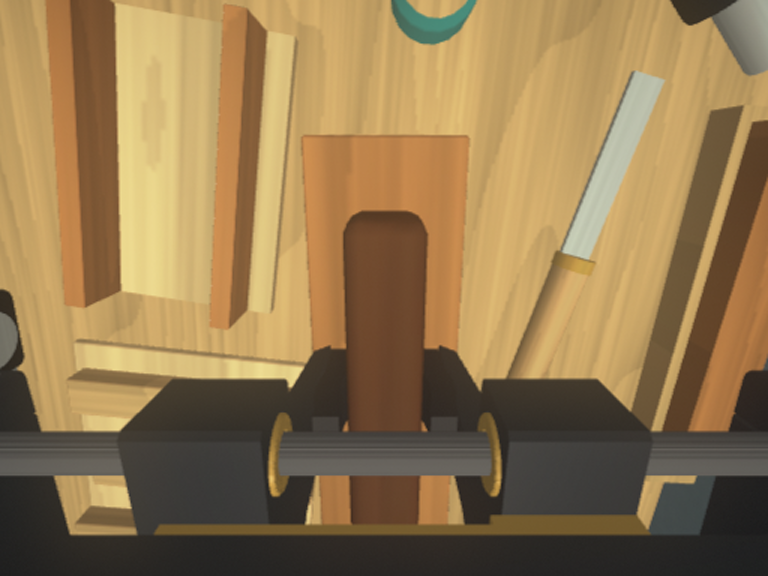

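Call:
carry_out(increments=[{"jaw":0.9,"tx":0,"ty":0.004,"tz":0.04,"turn":0.2},{"jaw":0.9,"tx":0,"ty":0.004,"tz":0.08,"turn":0.2},{"jaw":0.9,"tx":0,"ty":0.004,"tz":0.1,"turn":0.2},{"jaw":0.9,"tx":0,"ty":0.004,"tz":0.108,"turn":0.2},{"jaw":0.9,"tx":0,"ty":0.004,"tz":0.108,"turn":0.2}])

```text
time: 6.2
position: [0.6949, 0.0669, 0.0766]
tcp_rot: [0.68, 0.733, -0.0, -0.001]
contact_force: [0.1, -0.5, -1.2]
grip_width: 0.0256
```

```bash
python3 -c "
from h import *
go(.6947,.0666,.0715,4.4);snap('wrist','b7');snap('side','b7s')"
```

```text
t=6.20 at [0.6949 0.0669 0.0766] yaw 4.26 -> tx -0.0003 ty -0.0002 tz 0.0051 turn -0.14  dist 0.005 q6 -0.15 w 0.0256
```

View pics/b7.png

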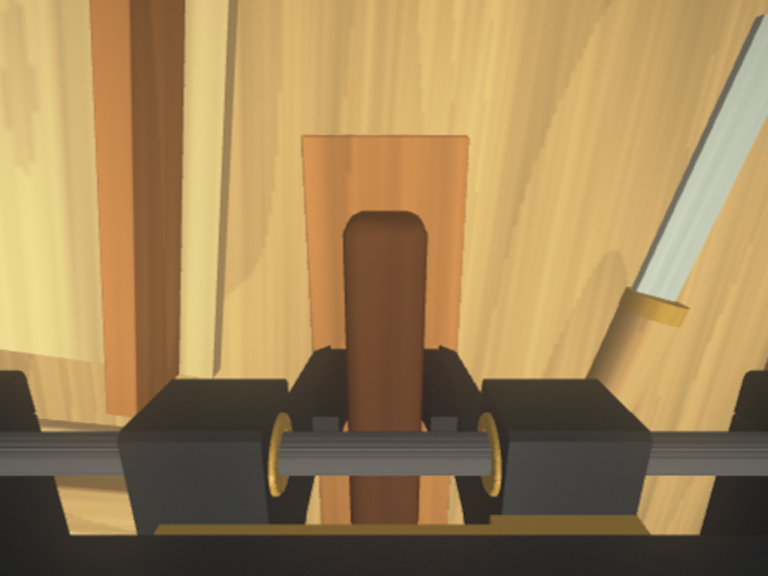

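View pics/b7s.png

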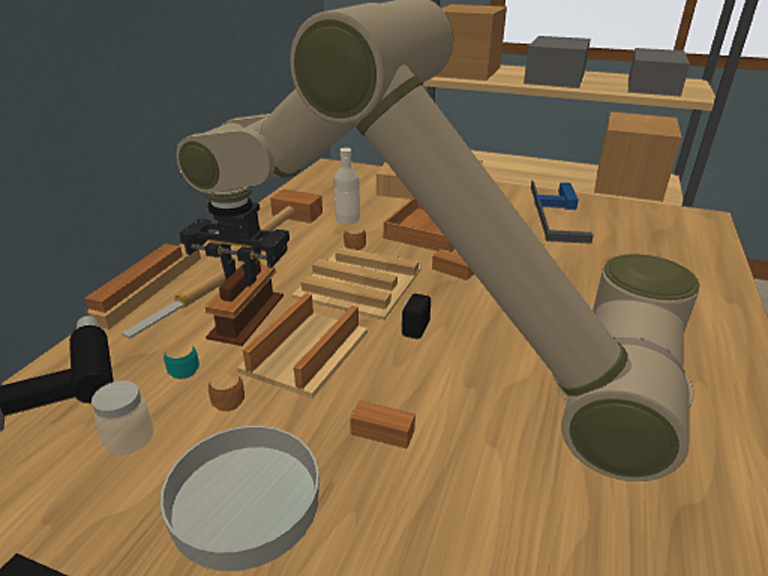

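The sander sits directly over the ledge in both views. I'll lower the last 5 mm, release and rise.

Call:
carry_out(increments=[{"jaw":0.9,"tx":0,"ty":0,"tz":0.003,"turn":-0.1},{"jaw":0.9,"tx":0,"ty":0,"tz":0.0055,"turn":-0.1},{"jaw":0.9,"tx":0,"ty":0,"tz":0.0055,"turn":-0.1},{"jaw":0.3,"tx":0,"ty":0,"tz":0.0055,"turn":-0.1},{"jaw":0.3,"tx":0,"ty":0,"tz":0.0055,"turn":-0.1},{"jaw":0.3,"tx":0,"ty":0,"tz":0.0055,"turn":-0.1},{"jaw":0.3,"tx":0,"ty":0,"tz":0.0055,"turn":-0.1},{"jaw":0.3,"tx":0,"ty":0,"tz":0.0055,"turn":-0.1},{"jaw":0.3,"tx":0,"ty":0,"tz":-0.04,"turn":-0.1},{"jaw":0.3,"tx":0,"ty":0,"tz":-0.09,"turn":-0.1},{"jaw":0.3,"tx":0,"ty":0,"tz":-0.14,"turn":-0.1},{"jaw":0.3,"tx":0,"ty":0,"tz":-0.14,"turn":-0.1}])

```text
time: 7.5
position: [0.697, 0.0669, 0.2257]
tcp_rot: [0.68, 0.733, 0.004, 0.006]
contact_force: [0.2, -0.5, -0.5]
grip_width: 0.0614
```

```bash
python3 -c "
from h import *
go(.61,.06,.28,90);snap('wrist','b8');snap('top','b8t')"
```

```text
t=7.50 at [0.697  0.0669 0.2257] yaw 4.34 -> tx -0.0004 ty -0.0866 tz -0.0556 turn -85.66  dist 0.103 q6 -0.15 w 0.0614
```

View pics/b8.png

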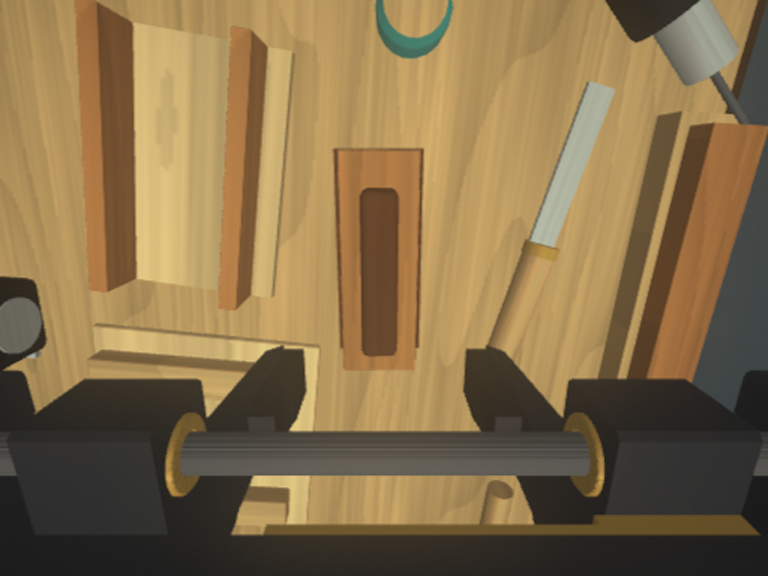

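View pics/b8t.png

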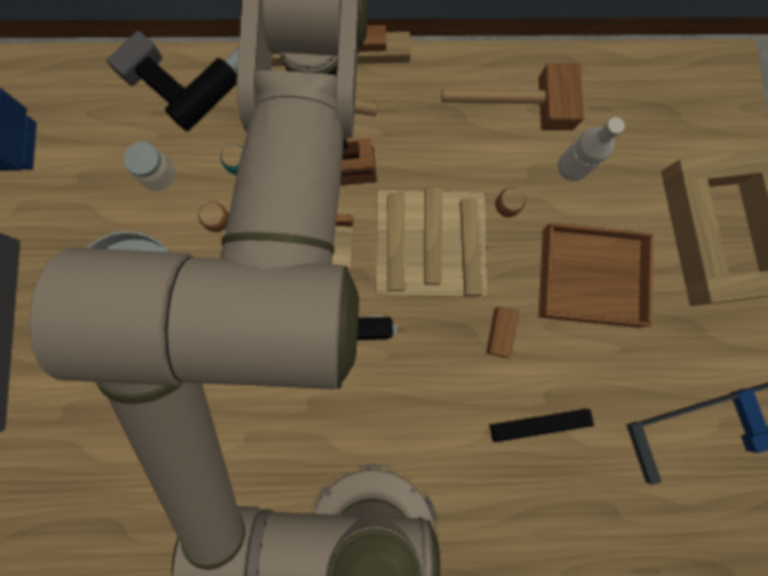

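```bash
python3 - <<'E'
from h import *
ci,im=load('b8')
P=np.array([ray(ci,a/1.5,b/1.5,.064)[:2] for a,b in [(334,149),(423,149),(414,370),(343,370)]])
print(P.mean(0).round(4),[round(float(np.linalg.norm(P[i]-P[(i+1)%4])),4) for i in range(4)])
e=P[0]+P[1]-P[2]-P[3]; print(np.degrees(np.arctan2(e[1],e[0])))
# rail C pick with pads at its centre
go(.537,-.0577,.12,88.9); go(.537,-.0577,.012,88.9)
E
```

```text
[0.6949 0.0683] [0.062, 0.1709, 0.058, 0.1704]
94.14054556937452
t=7.60 at [0.6952 0.0669 0.2182] yaw 4.32 -> tx -0.1123 ty -0.1674 tz 0.0979 turn -84.58  dist 0.224 q6 -0.15 w 0.0620
t=7.60 at [0.6952 0.0669 0.2182] yaw 4.32 -> tx -0.1123 ty -0.1676 tz 0.2059 turn -84.58  dist 0.288 q6 -0.15 w 0.0620
```

The sander lies at (0.6949, 0.0683), 94.1°, against the ledge at (0.6947, 0.0678), 94.3°, so it is placed well. Next, rail C.

Call:
carry_out(increments=[{"jaw":0.37,"tx":-0.112,"ty":-0.1675,"tz":0.05,"turn":-84.6},{"jaw":0.37,"tx":-0.112,"ty":-0.1675,"tz":0.05,"turn":-84.6},{"jaw":0.37,"tx":-0.112,"ty":-0.1675,"tz":0.05,"turn":-84.6},{"jaw":0.37,"tx":-0.112,"ty":-0.1675,"tz":0.05,"turn":-84.6},{"jaw":0.37,"tx":-0.112,"ty":-0.1675,"tz":0.05,"turn":-84.6},{"jaw":0.37,"tx":-0.112,"ty":-0.1675,"tz":0.05,"turn":-84.6},{"jaw":0.37,"tx":-0.112,"ty":-0.1675,"tz":0.05,"turn":-84.6},{"jaw":0.37,"tx":-0.112,"ty":-0.1675,"tz":0.06,"turn":-84.6},{"jaw":0.37,"tx":-0.112,"ty":-0.1675,"tz":0.08,"turn":-84.6},{"jaw":0.37,"tx":-0.112,"ty":-0.1675,"tz":0.1,"turn":-84.6},{"jaw":0.37,"tx":-0.112,"ty":-0.1675,"tz":0.12,"turn":-84.6},{"jaw":0.37,"tx":-0.112,"ty":-0.1675,"tz":0.12,"turn":-84.6}])

```text
time: 8.8
position: [0.5344, -0.0568, 0.0938]
tcp_rot: [0.01, 1.0, 0.001, -0.004]
contact_force: [-0.5, -0.4, 0.4]
grip_width: 0.0554
```

```bash
python3 -c "
from h import *
go(.537,-.0577,.012,88.9);snap('wrist','b9')"
```

```text
t=8.80 at [ 0.5344 -0.0568  0.0938] yaw 88.90 -> tx -0.0032 ty -0.0011 tz 0.0818 turn 0.00  dist 0.082 q6 -1.88 w 0.0554
```

View pics/b9.png

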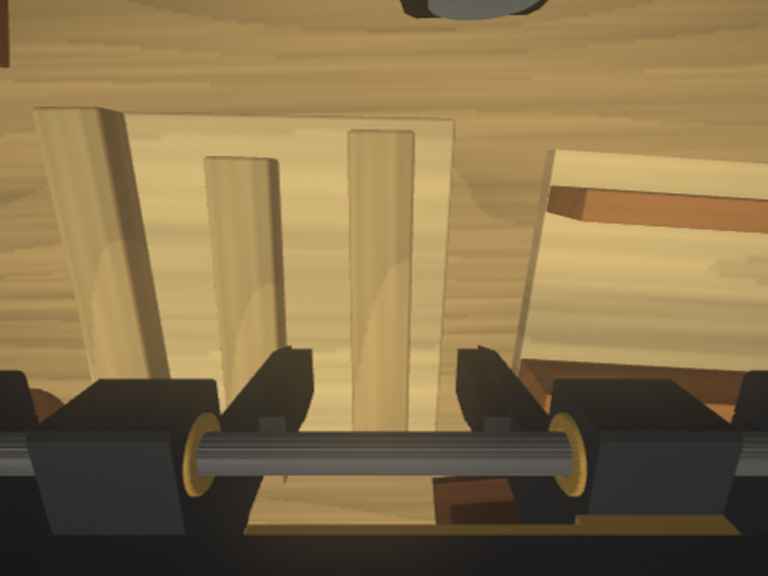

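```bash
python3 -c "
from h import *
ci,im=load('b9')
print([ray(ci,a/1.5,b/1.5,.031).round(4) for a,b in [(348,130),(414,130),(350,425),(408,425)]])
go(.537,-.0577,.012,88.9)"
```

```text
[array([ 0.4418, -0.0714,  0.031 ]), array([ 0.4424, -0.0404,  0.031 ]), array([ 0.6009, -0.0771,  0.031 ]), array([ 0.6015, -0.0436,  0.031 ])]
t=8.85 at [ 0.5353 -0.057   0.0955] yaw 88.90 -> tx -0.0021 ty -0.0007 tz 0.0835 turn -0.00  dist 0.084 q6 -1.88 w 0.0553
```

Call:
carry_out(increments=[{"jaw":0.37,"tx":-0.002,"ty":-0.001,"tz":0.04,"turn":0},{"jaw":0.37,"tx":-0.002,"ty":-0.001,"tz":0.07,"turn":0},{"jaw":0.37,"tx":-0.002,"ty":-0.001,"tz":0.082,"turn":0},{"jaw":0.37,"tx":-0.002,"ty":-0.001,"tz":0.082,"turn":0},{"jaw":0.8,"tx":-0.002,"ty":-0.001,"tz":0.082,"turn":0},{"jaw":0.8,"tx":-0.002,"ty":-0.001,"tz":0.082,"turn":0},{"jaw":0.8,"tx":-0.002,"ty":-0.001,"tz":0.082,"turn":0},{"jaw":0.8,"tx":-0.002,"ty":-0.001,"tz":0.082,"turn":0},{"jaw":0.8,"tx":-0.002,"ty":-0.001,"tz":0.082,"turn":0},{"jaw":0.8,"tx":-0.002,"ty":-0.001,"tz":0.082,"turn":0}], grip_force=25)

```text
time: 9.85
position: [0.539, -0.0586, 0.0163]
tcp_rot: [0.009, 1.0, -0.0, 0.001]
contact_force: [-0.7, 0.3, 8.2]
grip_width: 0.0318
```

```bash
python3 -c "
from h import *
c=np.array([.5351,.1282]); th=np.radians(85.4); y=np.array([np.cos(th),np.sin(th)])
for k in (-.064,0,.064): print((c+k*y).round(4))
p=c+.064*y; go(*p,.15,85.4)"
```

```text
[0.53   0.0644]
[0.5351 0.1282]
[0.5402 0.192 ]
t=9.85 at [ 0.539  -0.0586  0.0163] yaw 88.92 -> tx 0.0032 ty 0.2505 tz -0.1338 turn 3.52  dist 0.284 q6 -1.88 w 0.0318
```

Call:
carry_out(increments=[{"jaw":0.8,"tx":0,"ty":0,"tz":-0.05,"turn":0},{"jaw":0.8,"tx":0,"ty":0,"tz":-0.1,"turn":0},{"jaw":0.8,"tx":0.001,"ty":0.25,"tz":-0.134,"turn":3.5},{"jaw":0.8,"tx":0.001,"ty":0.25,"tz":-0.134,"turn":3.5},{"jaw":0.8,"tx":0.001,"ty":0.25,"tz":-0.134,"turn":3.5},{"jaw":0.8,"tx":0.001,"ty":0.25,"tz":-0.134,"turn":3.5},{"jaw":0.8,"tx":0.001,"ty":0.25,"tz":-0.134,"turn":3.5},{"jaw":0.8,"tx":0.001,"ty":0.25,"tz":-0.134,"turn":3.5},{"jaw":0.8,"tx":0.001,"ty":0.25,"tz":-0.134,"turn":3.5},{"jaw":0.8,"tx":0.001,"ty":0.25,"tz":-0.134,"turn":3.5}])

```text
time: 10.85
position: [0.542, 0.1906, 0.149]
tcp_rot: [0.04, 0.999, -0.0, -0.0]
contact_force: [1.1, -0.6, -1.6]
grip_width: 0.0314
```

```bash
python3 -c "
from h import *
snap('wrist','b10');go(.5402,.192,.15,85.4)"
```

```text
t=10.90 at [0.5422 0.1902 0.149 ] yaw 85.33 -> tx 0.0021 ty 0.0016 tz -0.0010 turn -0.07  dist 0.003 q6 -1.36 w 0.0315
```

View pics/b10.png

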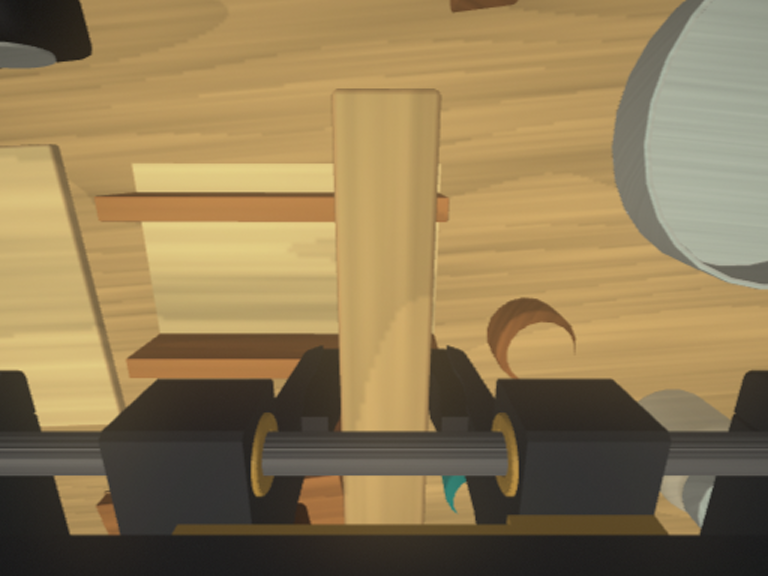

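```bash
python3 -c "
from h import *
ci,im=load('b10')
s,p,m,c=pose()
for z in (p[2]+.0147,):
  a=ray(ci,333/1.5,90/1.5,z);b=ray(ci,440/1.5,90/1.5,z);print(a,b,np.linalg.norm(a-b)); e=(a+b)/2
  t=m.T@(e-p); print('tool',t)
  ctr=e-m[:,0]*.095; print('centre',ctr, 'minus tcp tool', m.T@(ctr-p))
go(.5402,.192,.07,85.4)"
```

```text
[0.44462615 0.18418813 0.16372461] [0.44707967 0.21474026 0.16372461] 0.03065048667273446
tool [ 0.0967676   0.00134986 -0.01463651]
centre [0.54053779 0.1917331  0.16366176] minus tcp tool [ 0.0017676   0.00134986 -0.01463651]
t=10.90 at [0.5422 0.1902 0.149 ] yaw 85.33 -> tx 0.0021 ty 0.0016 tz 0.0790 turn -0.07  dist 0.079 q6 -1.36 w 0.0315
```

The held rail's centre is at (0.5405, 0.1917), within 1 mm of slot +64. Lowering and releasing.

Call:
carry_out(increments=[{"jaw":0.8,"tx":0,"ty":0,"tz":0.04,"turn":0},{"jaw":0.8,"tx":0,"ty":0,"tz":0.075,"turn":0},{"jaw":0.8,"tx":0,"ty":0,"tz":0.084,"turn":0},{"jaw":0.8,"tx":0,"ty":0,"tz":0.086,"turn":0},{"jaw":0.8,"tx":0,"ty":0,"tz":0.086,"turn":0},{"jaw":0.4,"tx":0,"ty":0,"tz":0.086,"turn":0},{"jaw":0.4,"tx":0,"ty":0,"tz":0.086,"turn":0},{"jaw":0.4,"tx":0,"ty":0,"tz":0.086,"turn":0},{"jaw":0.4,"tx":0,"ty":0,"tz":0.05,"turn":0},{"jaw":0.4,"tx":0,"ty":0,"tz":0.0,"turn":0},{"jaw":0.4,"tx":0,"ty":0,"tz":-0.05,"turn":0}])

```text
time: 12.0
position: [0.5418, 0.1915, 0.2011]
tcp_rot: [0.04, 0.999, -0.0, -0.0]
contact_force: [0.5, -0.7, -0.2]
grip_width: 0.0527
```

```bash
python3 -c "
from h import *
snap('wrist','b11');go(.5474,-.1287,.10,87.8)"
```

```text
t=12.05 at [0.5445 0.1921 0.21  ] yaw 85.45 -> tx -0.0269 ty -0.3199 tz 0.1094 turn -2.35  dist 0.339 q6 -1.36 w 0.0528
```

View pics/b11.png

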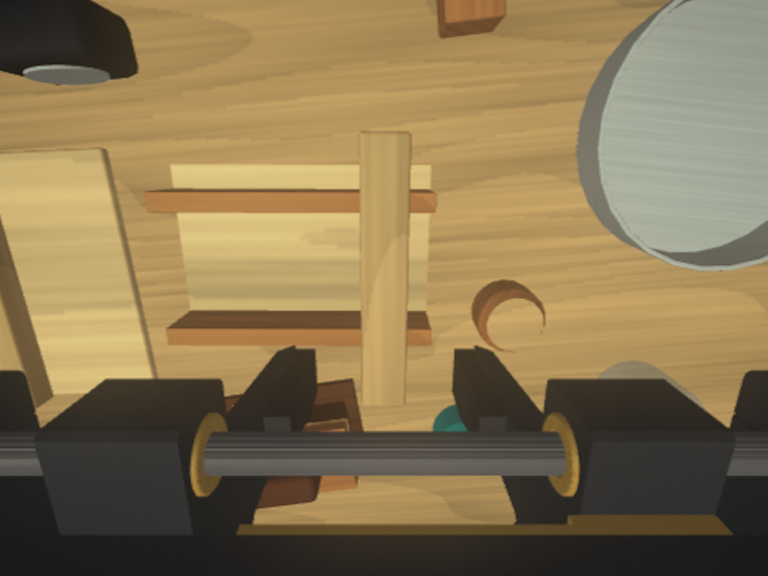

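Rail 1 lies flat and square, from (385,132) to (385,404). Next, rail B.

Call:
carry_out(increments=[{"jaw":0.37,"tx":-0.027,"ty":-0.32,"tz":0.07,"turn":-2.4},{"jaw":0.37,"tx":-0.027,"ty":-0.32,"tz":0.07,"turn":-2.4},{"jaw":0.37,"tx":-0.027,"ty":-0.32,"tz":0.07,"turn":-2.4},{"jaw":0.37,"tx":-0.027,"ty":-0.32,"tz":0.07,"turn":-2.4},{"jaw":0.37,"tx":-0.027,"ty":-0.32,"tz":0.07,"turn":-2.4},{"jaw":0.37,"tx":-0.027,"ty":-0.32,"tz":0.07,"turn":-2.4},{"jaw":0.37,"tx":-0.027,"ty":-0.32,"tz":0.07,"turn":-2.4},{"jaw":0.37,"tx":-0.027,"ty":-0.32,"tz":0.1,"turn":-2.4},{"jaw":0.37,"tx":-0.027,"ty":-0.32,"tz":0.1,"turn":-2.4}])

```text
time: 12.95
position: [0.542, -0.1297, 0.0965]
tcp_rot: [0.02, 1.0, 0.001, -0.003]
contact_force: [0.5, 0.0, 0.9]
grip_width: 0.0556
```

```bash
python3 -c "
from h import *
snap('wrist','b12');go(.5474,-.1287,.017,87.8)"
```

```text
t=13.00 at [ 0.5428 -0.1294  0.0984] yaw 87.80 -> tx -0.0048 ty 0.0007 tz 0.0813 turn 0.00  dist 0.081 q6 -1.98 w 0.0559
```

View pics/b12.png

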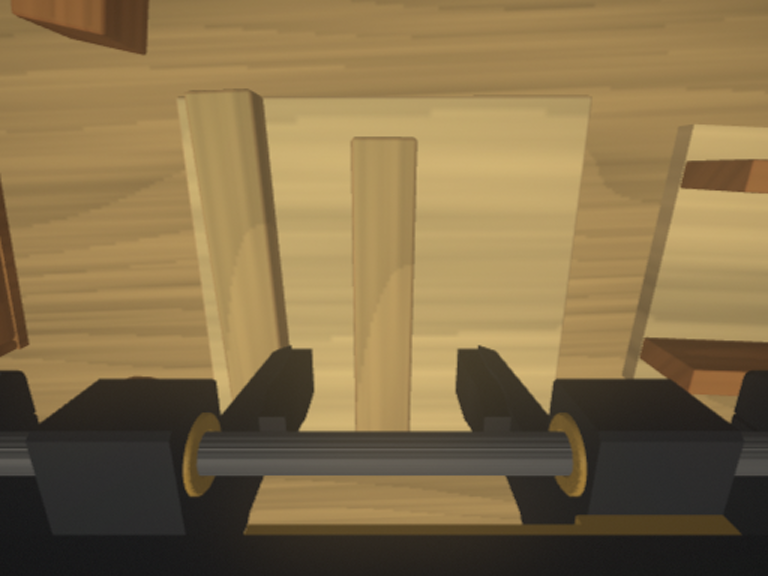

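Call:
carry_out(increments=[{"jaw":0.37,"tx":-0.002,"ty":0,"tz":0.04,"turn":0},{"jaw":0.37,"tx":-0.002,"ty":0,"tz":0.07,"turn":0},{"jaw":0.37,"tx":-0.002,"ty":0,"tz":0.08,"turn":0},{"jaw":0.37,"tx":-0.002,"ty":0,"tz":0.08,"turn":0},{"jaw":0.8,"tx":-0.002,"ty":0,"tz":0.08,"turn":0},{"jaw":0.8,"tx":-0.002,"ty":0,"tz":0.08,"turn":0},{"jaw":0.8,"tx":-0.002,"ty":0,"tz":0.08,"turn":0},{"jaw":0.8,"tx":-0.002,"ty":0,"tz":0.08,"turn":0},{"jaw":0.8,"tx":-0.002,"ty":0,"tz":0.08,"turn":0},{"jaw":0.8,"tx":-0.002,"ty":0,"tz":0.08,"turn":0}])

```text
time: 14.0
position: [0.5461, -0.1298, 0.0204]
tcp_rot: [0.019, 1.0, -0.0, 0.001]
contact_force: [0.1, 0.6, 7.2]
grip_width: 0.0315
```

```bash
python3 -c "
from h import *
go(.5351,.1282,.15,85.4)"
```

```text
t=14.00 at [ 0.5461 -0.1298  0.0204] yaw 87.82 -> tx 0.0206 ty 0.2573 tz -0.1298 turn 2.42  dist 0.289 q6 -1.98 w 0.0315
```

Call:
carry_out(increments=[{"jaw":0.8,"tx":0,"ty":0,"tz":-0.05,"turn":0},{"jaw":0.8,"tx":0,"ty":0,"tz":-0.1,"turn":0},{"jaw":0.8,"tx":0.02,"ty":0.257,"tz":-0.13,"turn":2.4},{"jaw":0.8,"tx":0.02,"ty":0.257,"tz":-0.13,"turn":2.4},{"jaw":0.8,"tx":0.02,"ty":0.257,"tz":-0.13,"turn":2.4},{"jaw":0.8,"tx":0.02,"ty":0.257,"tz":-0.13,"turn":2.4},{"jaw":0.8,"tx":0.02,"ty":0.257,"tz":-0.13,"turn":2.4},{"jaw":0.8,"tx":0.02,"ty":0.257,"tz":-0.13,"turn":2.4},{"jaw":0.8,"tx":0.02,"ty":0.257,"tz":-0.13,"turn":2.4},{"jaw":0.8,"tx":0.02,"ty":0.257,"tz":-0.13,"turn":2.4},{"jaw":0.8,"tx":0.02,"ty":0.257,"tz":-0.13,"turn":2.4}])

```text
time: 15.1
position: [0.5355, 0.1264, 0.149]
tcp_rot: [0.041, 0.999, -0.0, -0.0]
contact_force: [0.1, 0.1, -0.9]
grip_width: 0.0317
```

```bash
python3 -c "
from h import *
snap('wrist','b13');go(.5351,.1282,.15,85.4)"
```

```text
t=15.15 at [0.5355 0.1264 0.149 ] yaw 85.30 -> tx 0.0006 ty 0.0017 tz -0.0010 turn -0.10  dist 0.002 q6 -1.47 w 0.0316
```

View pics/b13.png

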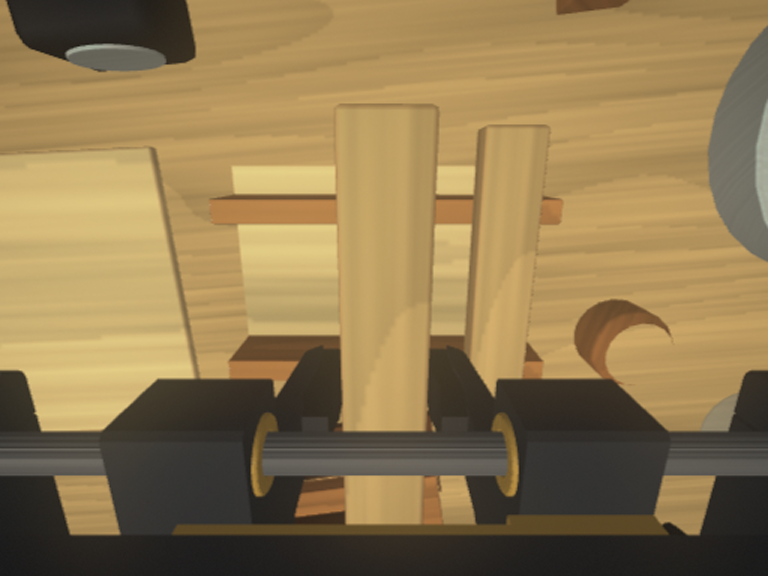

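```bash
cat >> h.py <<'E'
def held(tag,uvs,dz,half=.095,k=1.5):
    ci,im=load(tag); s,p,m,c=pose()
    a,b=[ray(ci,u/k,v/k,p[2]+dz) for u,v in uvs]; e=(a+b)/2
    ctr=e-m[:,0]*half; d=m.T@(ctr-p)
    print('width',round(np.linalg.norm(a-b),4),'centre',ctr.round(4),'tool off',d.round(4))
E
python3 -c "
from h import *
held('b13',[(336,104),(438.5,104)],.0106)"
```

```text
width 0.0305 centre [0.5371 0.1276 0.1596] tool off [-0.0015  0.0013 -0.0106]
```

Call:
carry_out(increments=[{"jaw":0.8,"tx":0.002,"ty":0.001,"tz":0.04,"turn":0},{"jaw":0.8,"tx":0.002,"ty":0.001,"tz":0.07,"turn":0},{"jaw":0.8,"tx":0.002,"ty":0.001,"tz":0.08,"turn":0},{"jaw":0.8,"tx":0.002,"ty":0.001,"tz":0.082,"turn":0},{"jaw":0.8,"tx":0.002,"ty":0.001,"tz":0.082,"turn":0},{"jaw":0.4,"tx":0.002,"ty":0.001,"tz":0.082,"turn":0},{"jaw":0.4,"tx":0.002,"ty":0.001,"tz":0.082,"turn":0},{"jaw":0.4,"tx":0.002,"ty":0.001,"tz":0.082,"turn":0},{"jaw":0.4,"tx":0.002,"ty":0.001,"tz":0.05,"turn":0},{"jaw":0.4,"tx":0.002,"ty":0.001,"tz":0.0,"turn":0},{"jaw":0.4,"tx":0.002,"ty":0.001,"tz":-0.05,"turn":0},{"jaw":0.4,"tx":0.002,"ty":0.001,"tz":-0.05,"turn":0}])

```text
time: 16.35
position: [0.5357, 0.1293, 0.206]
tcp_rot: [0.04, 0.999, 0.0, 0.006]
contact_force: [1.1, 0.2, 0.3]
grip_width: 0.0532
```

```bash
python3 -c "
from h import *
snap('wrist','b14');go(.5242,-.2015,.10,89.8)"
```

```text
t=16.40 at [0.5345 0.1292 0.2025] yaw 85.43 -> tx -0.0153 ty -0.3305 tz 0.1023 turn -4.37  dist 0.346 q6 -1.47 w 0.0528
```

View pics/b14.png

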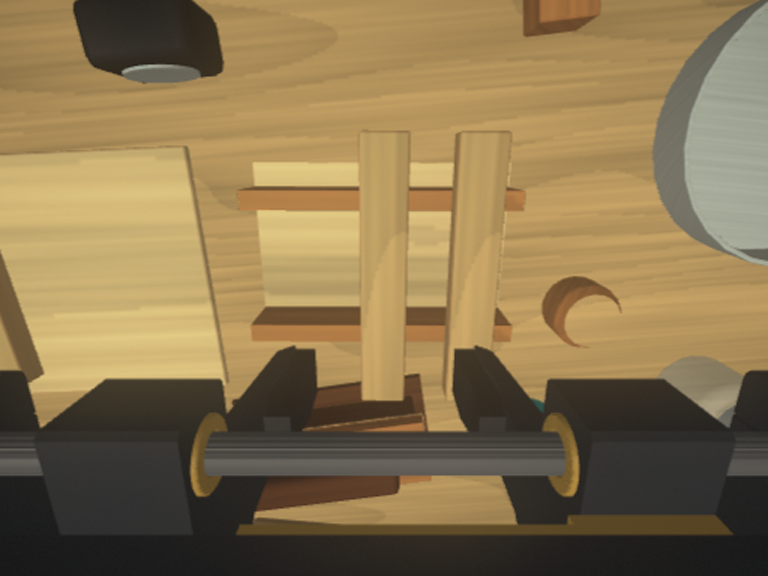

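Both rails are square and apart. Next, rail A.

Call:
carry_out(increments=[{"jaw":0.37,"tx":-0.0153,"ty":-0.33,"tz":0.07,"turn":-4.4},{"jaw":0.37,"tx":-0.0153,"ty":-0.33,"tz":0.07,"turn":-4.4},{"jaw":0.37,"tx":-0.0153,"ty":-0.33,"tz":0.07,"turn":-4.4},{"jaw":0.37,"tx":-0.0153,"ty":-0.33,"tz":0.07,"turn":-4.4},{"jaw":0.37,"tx":-0.0153,"ty":-0.33,"tz":0.07,"turn":-4.4},{"jaw":0.37,"tx":-0.0153,"ty":-0.33,"tz":0.07,"turn":-4.4},{"jaw":0.37,"tx":-0.0153,"ty":-0.33,"tz":0.07,"turn":-4.4},{"jaw":0.37,"tx":-0.0153,"ty":-0.33,"tz":0.1,"turn":-4.4},{"jaw":0.37,"tx":-0.0153,"ty":-0.33,"tz":0.1,"turn":-4.4},{"jaw":0.37,"tx":-0.0153,"ty":-0.33,"tz":0.1,"turn":-4.4},{"jaw":0.37,"tx":-0.0153,"ty":-0.33,"tz":0.1,"turn":-4.4}])

```text
time: 17.5
position: [0.5227, -0.2005, 0.1001]
tcp_rot: [0.001, 1.0, -0.0, 0.0]
contact_force: [-0.3, -0.1, 0.3]
grip_width: 0.0554
```

```bash
python3 -c "
from h import *
snap('wrist','b15');go(.5242,-.2015,.019,89.8)"
```

```text
t=17.55 at [ 0.5228 -0.2005  0.1003] yaw 89.90 -> tx -0.0013 ty -0.0009 tz 0.0813 turn 0.10  dist 0.081 q6 -2.15 w 0.0557
```

View pics/b15.png

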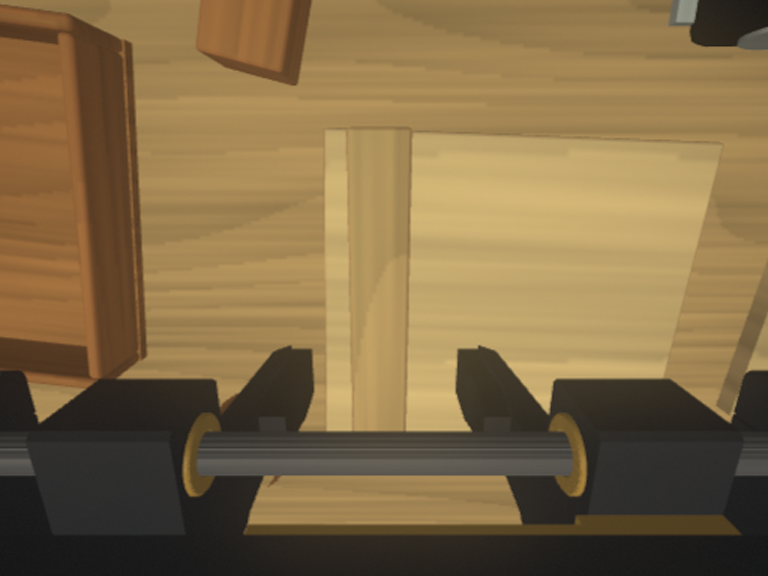

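Call:
carry_out(increments=[{"jaw":0.37,"tx":-0.001,"ty":-0.001,"tz":0.04,"turn":0},{"jaw":0.37,"tx":-0.001,"ty":-0.001,"tz":0.07,"turn":0},{"jaw":0.37,"tx":-0.001,"ty":-0.001,"tz":0.08,"turn":0},{"jaw":0.37,"tx":-0.001,"ty":-0.001,"tz":0.08,"turn":0},{"jaw":0.8,"tx":-0.001,"ty":-0.001,"tz":0.08,"turn":0},{"jaw":0.8,"tx":-0.001,"ty":-0.001,"tz":0.08,"turn":0},{"jaw":0.8,"tx":-0.001,"ty":-0.001,"tz":0.08,"turn":0},{"jaw":0.8,"tx":-0.001,"ty":-0.001,"tz":0.08,"turn":0},{"jaw":0.8,"tx":-0.001,"ty":-0.001,"tz":0.08,"turn":0},{"jaw":0.8,"tx":-0.001,"ty":-0.001,"tz":0.08,"turn":0}])

```text
time: 18.55
position: [0.5238, -0.2024, 0.0204]
tcp_rot: [0.002, 1.0, -0.001, 0.001]
contact_force: [-1.0, 0.5, 6.7]
grip_width: 0.0314
```

```bash
python3 -c "
from h import *
go(.530,.0644,.15,85.4)"
```

```text
t=18.55 at [ 0.5238 -0.2024  0.0204] yaw 89.82 -> tx -0.0056 ty 0.2667 tz -0.1299 turn 4.42  dist 0.297 q6 -2.15 w 0.0314
```

Call:
carry_out(increments=[{"jaw":0.8,"tx":0,"ty":0,"tz":-0.05,"turn":0},{"jaw":0.8,"tx":0,"ty":0,"tz":-0.1,"turn":0},{"jaw":0.8,"tx":-0.0055,"ty":0.267,"tz":-0.13,"turn":4.4},{"jaw":0.8,"tx":-0.0055,"ty":0.267,"tz":-0.13,"turn":4.4},{"jaw":0.8,"tx":-0.0055,"ty":0.267,"tz":-0.13,"turn":4.4},{"jaw":0.8,"tx":-0.0055,"ty":0.267,"tz":-0.13,"turn":4.4},{"jaw":0.8,"tx":-0.0055,"ty":0.267,"tz":-0.13,"turn":4.4},{"jaw":0.8,"tx":-0.0055,"ty":0.267,"tz":-0.13,"turn":4.4},{"jaw":0.8,"tx":-0.0055,"ty":0.267,"tz":-0.13,"turn":4.4},{"jaw":0.8,"tx":-0.0055,"ty":0.267,"tz":-0.13,"turn":4.4},{"jaw":0.8,"tx":-0.0055,"ty":0.267,"tz":-0.13,"turn":4.4}])

```text
time: 19.65
position: [0.5296, 0.0637, 0.1491]
tcp_rot: [0.041, 0.999, -0.0, -0.0]
contact_force: [-0.3, -0.7, -1.0]
grip_width: 0.0316
```

```bash
python3 -c "
from h import *
snap('wrist','b16');go(.530,.0644,.0664,85.4)"
```

```text
t=19.70 at [0.5297 0.0636 0.149 ] yaw 85.32 -> tx -0.0003 ty 0.0008 tz 0.0826 turn -0.08  dist 0.083 q6 -1.59 w 0.0317
```

View pics/b16.png

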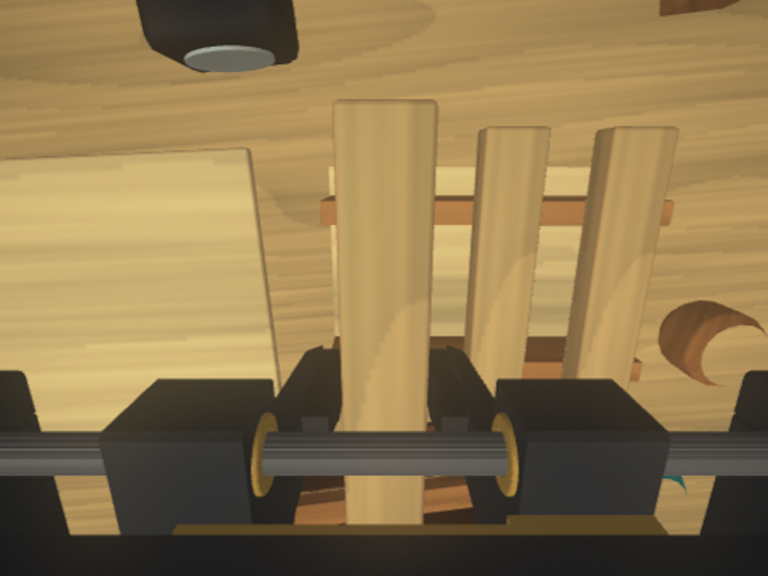

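```bash
python3 -c "
from h import *
held('b16',[(333.5,100),(437,100.5)],.0106)"
```

```text
width 0.0308 centre [0.5302 0.0644 0.1596] tool off [-0.0005  0.0008 -0.0106]
```

Call:
carry_out(increments=[{"jaw":0.8,"tx":0,"ty":0,"tz":0.04,"turn":0},{"jaw":0.8,"tx":0,"ty":0,"tz":0.07,"turn":0},{"jaw":0.8,"tx":0,"ty":0,"tz":0.08,"turn":0},{"jaw":0.8,"tx":0,"ty":0,"tz":0.082,"turn":0},{"jaw":0.8,"tx":0,"ty":0,"tz":0.082,"turn":0},{"jaw":0.4,"tx":0,"ty":0,"tz":0.082,"turn":0},{"jaw":0.4,"tx":0,"ty":0,"tz":0.082,"turn":0},{"jaw":0.4,"tx":0,"ty":0,"tz":0.082,"turn":0},{"jaw":0.4,"tx":0,"ty":0,"tz":0.05,"turn":0},{"jaw":0.4,"tx":0,"ty":0,"tz":0.0,"turn":0},{"jaw":0.4,"tx":0,"ty":0,"tz":-0.05,"turn":0},{"jaw":0.4,"tx":0,"ty":0,"tz":-0.1,"turn":0}])

```text
time: 20.9
position: [0.5292, 0.065, 0.2517]
tcp_rot: [0.04, 0.999, -0.0, 0.0]
contact_force: [1.3, -0.7, 0.4]
grip_width: 0.0529
```

```bash
python3 -c "
from h import *
go(.47,.16,.30,90)"
```

```text
t=20.90 at [0.5292 0.065  0.2517] yaw 85.43 -> tx 0.0665 ty 0.0900 tz -0.0483 turn -4.57  dist 0.122 q6 -1.59 w 0.0529
```

Call:
carry_out(increments=[{"jaw":0,"tx":0.03,"ty":0.19,"tz":-0.05,"turn":-4.5},{"jaw":0,"tx":0.03,"ty":0.19,"tz":-0.05,"turn":-4.5},{"jaw":0,"tx":0.03,"ty":0.19,"tz":-0.05,"turn":-4.5},{"jaw":0,"tx":0.03,"ty":0.19,"tz":-0.05,"turn":-4.5},{"jaw":0,"tx":0.03,"ty":0.19,"tz":-0.05,"turn":-4.5},{"jaw":0,"tx":0.03,"ty":0.19,"tz":-0.05,"turn":-4.5},{"jaw":0,"tx":0.03,"ty":0.19,"tz":-0.05,"turn":-4.5},{"jaw":0,"tx":0.03,"ty":0.19,"tz":-0.05,"turn":-4.5}])

```text
time: 21.7
position: [0.5151, 0.2554, 0.299]
tcp_rot: [0.002, 1.0, -0.0, -0.0]
contact_force: [-0.1, 0.4, 0.5]
grip_width: 0.088
```

```bash
python3 -c "
from h import *
snap('wrist','b17');go(.588,.283,.1,90)"
```

```text
t=21.75 at [0.5151 0.2555 0.2991] yaw 89.82 -> tx -0.0729 ty 0.0278 tz 0.1990 turn -0.18  dist 0.214 q6 -1.31 w 0.0880
```

View pics/b17.png

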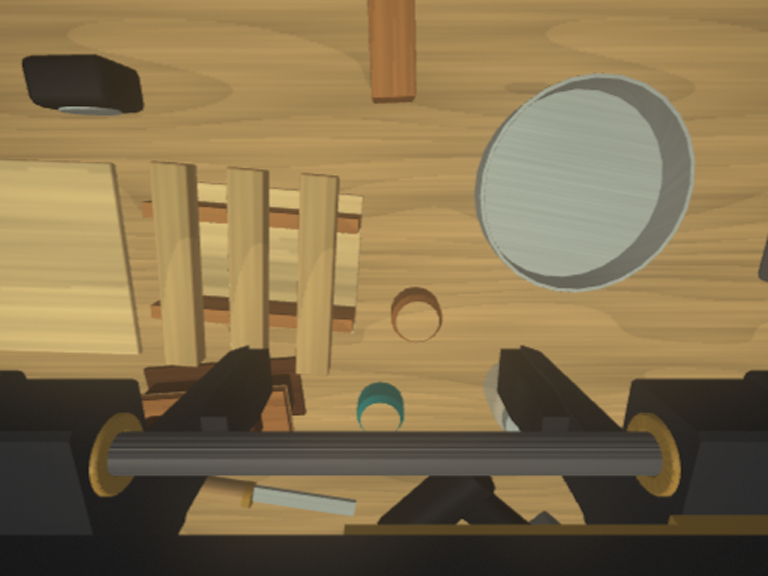

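```bash
python3 - <<'E'
from h import *
ci,im=load('b17')
f=lambda u,v,z:ray(ci,u/1.5,v/1.5,z).round(4)
for p in [(416.5,320)]: print('foot',f(*p,.046), f(394,320,.046),f(440,320,.046),f(416,300,.046),f(416,341,.046))
print('pan',f(584.5,182.5,.042),f(476,188,.042),f(693,180,.042))
x,y,_=f(416.5,320,.046)
go(x,y,.1,90);go(x,y,.018,90)
# colour based
b=cv2.GaussianBlur(im,(3,3),0); print(im[213,277],im[200,277],im[213,258])
c=cv2.resize(im[180:240,240:310],None,fx=8,fy=8,interpolation=cv2.INTER_CUBIC); cv2.imwrite('pics/b17f.png',c)
E
```

```text
foot [0.5895 0.2886 0.046 ] [0.5895 0.2657 0.046 ] [0.5896 0.3126 0.046 ] [0.5681 0.2877 0.046 ] [0.6127 0.2886 0.046 ]
pan [0.4545 0.443  0.042 ] [0.4593 0.342  0.042 ] [0.4525 0.5438 0.042 ]
t=21.75 at [0.5151 0.2555 0.2991] yaw 89.82 -> tx -0.0744 ty 0.0334 tz 0.1990 turn -0.18  dist 0.215 q6 -1.31 w 0.0880
t=21.75 at [0.5151 0.2555 0.2991] yaw 89.82 -> tx -0.0744 ty 0.0334 tz 0.2810 turn -0.18  dist 0.293 q6 -1.31 w 0.0880
[ 99 159 195] [ 52  89 127] [ 99 158 193]
```

View pics/b17f.png

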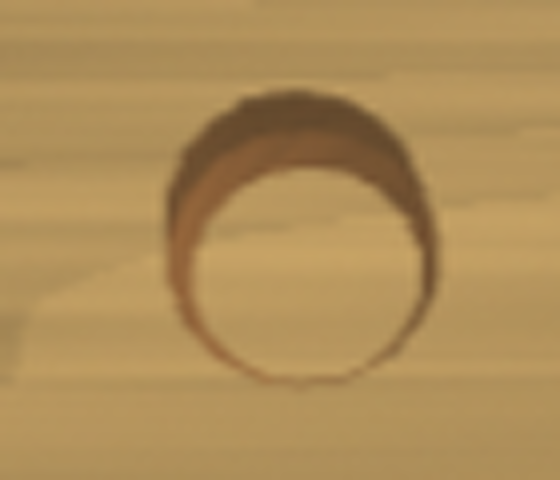

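Foot A's top disc (bench-coloured) is centred at native (278.4,214.4), which is about (0.591, 0.2895). I'll approach with the jaw along x so the gripper body clears the rails.

```bash
python3 - <<'E'
from h import *
ci,im=load('b17'); x,y,_=ray(ci,278.4,214.4,.046); print(x,y)
go(x,y,.11,10)
E
```

```text
0.5912656714607458 0.2897679342777502
t=21.75 at [0.5151 0.2555 0.2991] yaw 89.82 -> tx -0.0761 ty 0.0345 tz 0.1890 turn 79.82  dist 0.207 q6 -1.31 w 0.0880
```

Call:
carry_out(increments=[{"jaw":0,"tx":-0.076,"ty":0.0345,"tz":0.15,"turn":79.8},{"jaw":0,"tx":-0.076,"ty":0.0345,"tz":0.15,"turn":79.8},{"jaw":0,"tx":-0.076,"ty":0.0345,"tz":0.15,"turn":79.8},{"jaw":0,"tx":-0.076,"ty":0.0345,"tz":0.15,"turn":79.8},{"jaw":0,"tx":-0.076,"ty":0.0345,"tz":0.15,"turn":79.8},{"jaw":0,"tx":-0.076,"ty":0.0345,"tz":0.15,"turn":79.8},{"jaw":0,"tx":-0.076,"ty":0.0345,"tz":0.15,"turn":79.8},{"jaw":0,"tx":-0.076,"ty":0.0345,"tz":0.15,"turn":79.8},{"jaw":0,"tx":-0.076,"ty":0.0345,"tz":0.15,"turn":79.8},{"jaw":0,"tx":-0.076,"ty":0.0345,"tz":0.17,"turn":79.8},{"jaw":0,"tx":-0.076,"ty":0.0345,"tz":0.19,"turn":79.8},{"jaw":0,"tx":-0.076,"ty":0.0345,"tz":0.19,"turn":79.8}])

```text
time: 22.95
position: [0.59, 0.2898, 0.1066]
tcp_rot: [0.642, 0.766, -0.002, -0.001]
contact_force: [0.0, 0.5, 0.1]
grip_width: 0.0882
```

```bash
python3 -c "
from h import *
snap('wrist','b18');go(.5913,.2898,.016,10)"
```

```text
t=23.00 at [0.5907 0.2901 0.1084] yaw 10.07 -> tx -0.0004 ty 0.0007 tz 0.0924 turn 0.07  dist 0.092 q6 0.10 w 0.0881
```

View pics/b18.png

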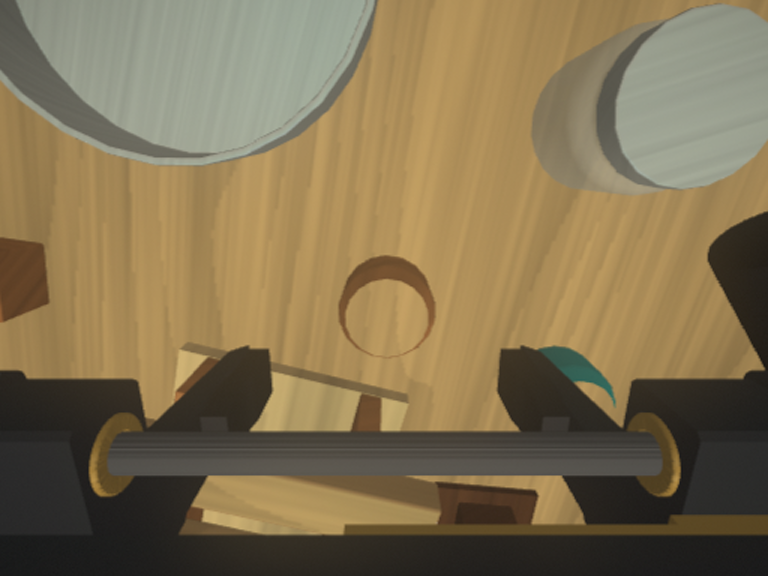

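```bash
python3 -c "
from h import *
ci,im=load('b18');print(ray(ci,387/1.5,318/1.5,.046))"
```

```text
[0.59125406 0.28926875 0.046     ]
```

Consistent. Descend, grip, lift.

Call:
carry_out(increments=[{"jaw":0,"tx":0,"ty":0,"tz":0.05,"turn":0},{"jaw":0,"tx":0,"ty":0,"tz":0.09,"turn":0},{"jaw":0.1,"tx":0,"ty":0,"tz":0.09,"turn":0},{"jaw":0.55,"tx":0,"ty":0,"tz":0.09,"turn":0},{"jaw":0.55,"tx":0,"ty":0,"tz":0.09,"turn":0},{"jaw":0.55,"tx":0,"ty":0,"tz":0.09,"turn":0},{"jaw":0.55,"tx":0,"ty":0,"tz":0.09,"turn":0},{"jaw":0.55,"tx":0,"ty":0,"tz":0.09,"turn":0},{"jaw":0.55,"tx":0,"ty":0,"tz":0.09,"turn":0},{"jaw":0.55,"tx":0,"ty":0,"tz":0.09,"turn":0},{"jaw":0.55,"tx":0,"ty":0,"tz":0.05,"turn":0},{"jaw":0.55,"tx":0,"ty":0,"tz":0.0,"turn":0}])

```text
time: 24.2
position: [0.59, 0.2907, 0.109]
tcp_rot: [0.642, 0.767, -0.002, -0.001]
contact_force: [1.6, 1.0, -0.5]
grip_width: 0.0529
```

```bash
python3 -c "
from h import *
snap('wrist','b19');go(.4545,.481,.13,10);go(.4545,.481,.023,10)"
```

```text
t=24.25 at [0.5936 0.292  0.1198] yaw 10.14 -> tx 0.2105 ty -0.1035 tz -0.0112 turn 0.14  dist 0.235 q6 0.10 w 0.0527
t=24.25 at [0.5936 0.292  0.1198] yaw 10.14 -> tx 0.2104 ty -0.1049 tz 0.0958 turn 0.14  dist 0.254 q6 0.10 w 0.0527
```

View pics/b19.png

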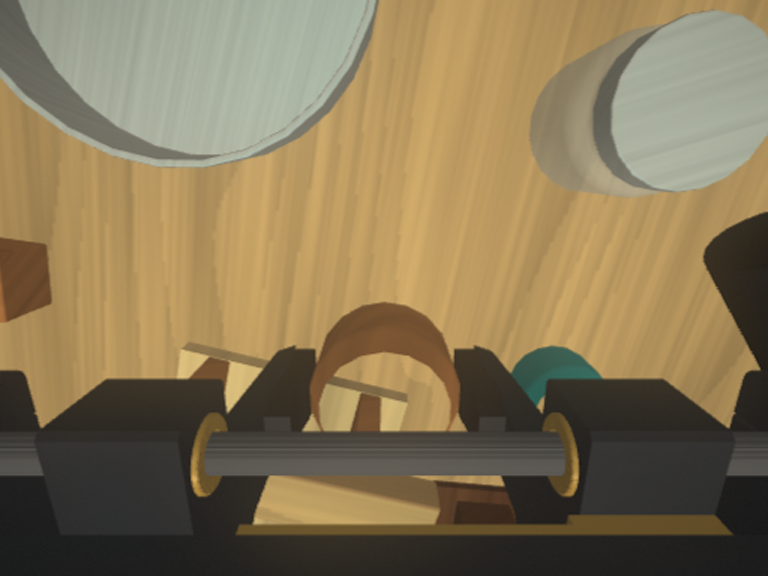

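Call:
carry_out(increments=[{"jaw":0.55,"tx":0.21,"ty":-0.1035,"tz":-0.02,"turn":0},{"jaw":0.55,"tx":0.21,"ty":-0.1035,"tz":-0.02,"turn":0},{"jaw":0.55,"tx":0.21,"ty":-0.1035,"tz":-0.02,"turn":0},{"jaw":0.55,"tx":0.21,"ty":-0.1035,"tz":-0.02,"turn":0},{"jaw":0.55,"tx":0.21,"ty":-0.1035,"tz":-0.02,"turn":0},{"jaw":0.55,"tx":0.21,"ty":-0.1035,"tz":-0.02,"turn":0},{"jaw":0.55,"tx":0.21,"ty":-0.1035,"tz":0.0,"turn":0},{"jaw":0.55,"tx":0.21,"ty":-0.1035,"tz":0.0,"turn":0}])

```text
time: 25.05
position: [0.4516, 0.4785, 0.1073]
tcp_rot: [0.642, 0.767, -0.002, -0.0]
contact_force: [-0.2, -0.5, -0.5]
grip_width: 0.0526
```

```bash
python3 -c "
from h import *
snap('wrist','b20');go(.4545,.481,.023,10)"
```

```text
t=25.10 at [0.4522 0.4787 0.1086] yaw 10.09 -> tx 0.0019 ty 0.0028 tz 0.0856 turn 0.09  dist 0.086 q6 0.46 w 0.0530
```

View pics/b20.png

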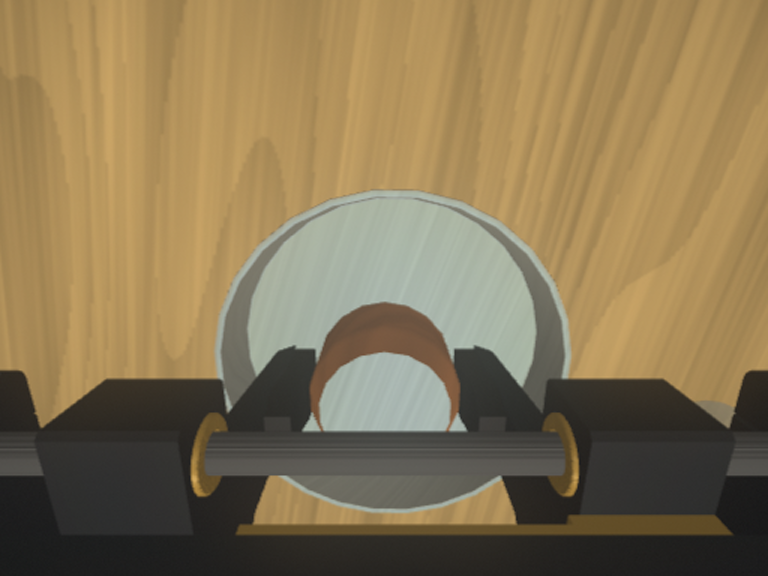

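Call:
carry_out(increments=[{"jaw":0.55,"tx":0.001,"ty":0.002,"tz":0.04,"turn":0},{"jaw":0.55,"tx":0.001,"ty":0.002,"tz":0.075,"turn":0},{"jaw":0.55,"tx":0.001,"ty":0.002,"tz":0.084,"turn":0},{"jaw":0.55,"tx":0.001,"ty":0.002,"tz":0.084,"turn":0},{"jaw":0.22,"tx":0.001,"ty":0.002,"tz":0.084,"turn":0},{"jaw":0.22,"tx":0.001,"ty":0.002,"tz":0.084,"turn":0},{"jaw":0.22,"tx":0.001,"ty":0.002,"tz":0.084,"turn":0},{"jaw":0.22,"tx":0.001,"ty":0.002,"tz":0.05,"turn":0},{"jaw":0.22,"tx":0.001,"ty":0.002,"tz":0.0,"turn":0},{"jaw":0.22,"tx":0.001,"ty":0.002,"tz":-0.05,"turn":0},{"jaw":0.22,"tx":0.001,"ty":0.002,"tz":-0.1,"turn":0}])

```text
time: 26.2
position: [0.4537, 0.4807, 0.2118]
tcp_rot: [0.642, 0.767, 0.0, 0.0]
contact_force: [0.7, 0.2, 0.7]
grip_width: 0.0691
```

```bash
python3 -c "
from h import *
ci,im=snap('wrist','b21');snap('top','b21t');go(.334,.259,.2,90);go(.334,.259,.2,0)"
```

```text
t=26.30 at [0.4556 0.4823 0.2177] yaw 10.13 -> tx -0.1985 ty -0.1592 tz 0.0143 turn -79.87  dist 0.255 q6 0.46 w 0.0690
t=26.30 at [0.4556 0.4823 0.2177] yaw 10.13 -> tx -0.1985 ty -0.1592 tz 0.0143 turn 10.13  dist 0.255 q6 0.46 w 0.0690
```

View pics/b21.png

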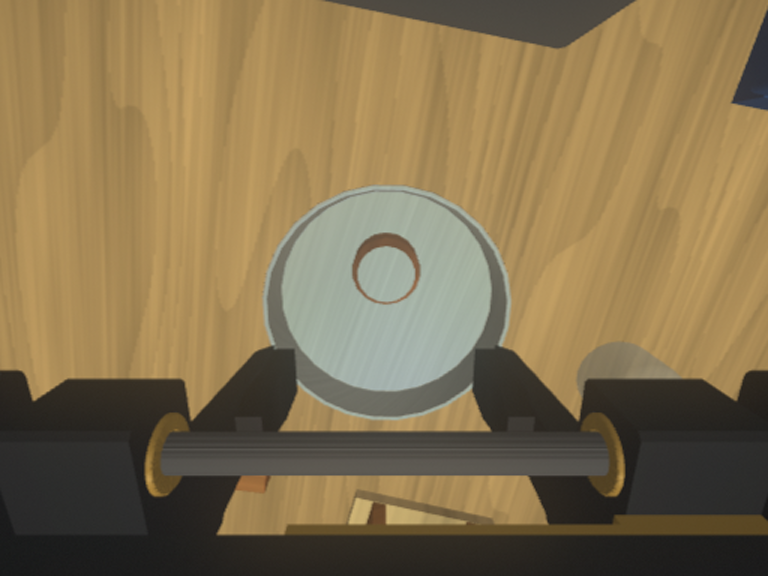

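View pics/b21t.png

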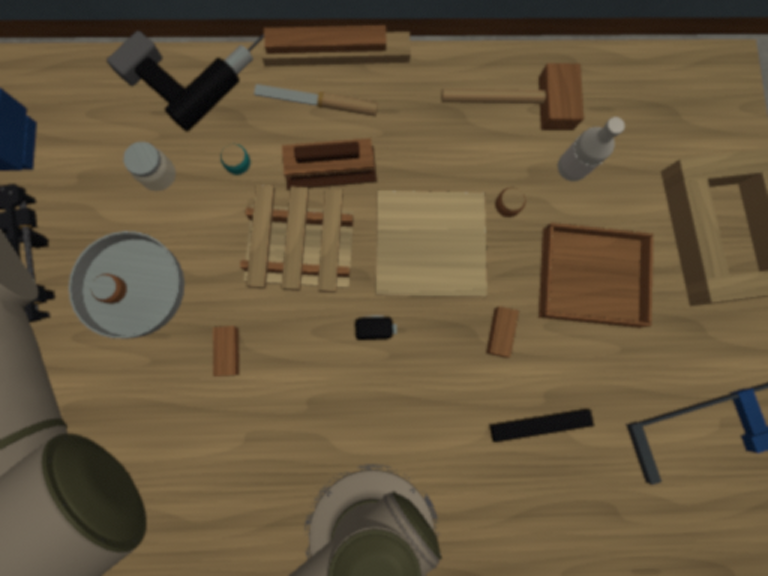

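Foot 1 is in the pan, and the other parts haven't moved. Block A next.

Call:
carry_out(increments=[{"jaw":0.22,"tx":-0.1985,"ty":-0.142,"tz":0.02,"turn":-79.9},{"jaw":0.22,"tx":-0.1985,"ty":-0.142,"tz":0.02,"turn":-79.9},{"jaw":0.22,"tx":-0.1985,"ty":-0.142,"tz":0.02,"turn":-79.9},{"jaw":0.22,"tx":-0.1985,"ty":-0.142,"tz":0.02,"turn":-79.9},{"jaw":0.22,"tx":-0.1985,"ty":-0.142,"tz":0.02,"turn":-79.9},{"jaw":0.22,"tx":-0.1985,"ty":-0.142,"tz":0.02,"turn":-79.9},{"jaw":0.22,"tx":-0.1985,"ty":-0.142,"tz":0.02,"turn":-79.9},{"jaw":0.22,"tx":-0.1985,"ty":-0.142,"tz":0.02,"turn":-79.9},{"jaw":0.22,"tx":-0.1985,"ty":-0.142,"tz":0.02,"turn":-79.9},{"jaw":0.22,"tx":-0.1985,"ty":-0.142,"tz":0.02,"turn":-79.9},{"jaw":0.22,"tx":-0.1985,"ty":-0.142,"tz":0.02,"turn":-79.9},{"jaw":0.22,"tx":-0.1985,"ty":-0.142,"tz":0.02,"turn":-79.9}])

```text
time: 27.5
position: [0.349, 0.2605, 0.1892]
tcp_rot: [0.001, 1.0, 0.0, 0.0]
contact_force: [1.2, 0.1, -0.7]
grip_width: 0.0688
```

```bash
python3 -c "
from h import *
ci,im=snap('wrist','b22');go(.334,.259,.02,90)"
```

```text
t=27.55 at [0.349  0.2606 0.1892] yaw 89.95 -> tx 0.0150 ty -0.0016 tz 0.1692 turn -0.05  dist 0.170 q6 -1.20 w 0.0687
```

View pics/b22.png

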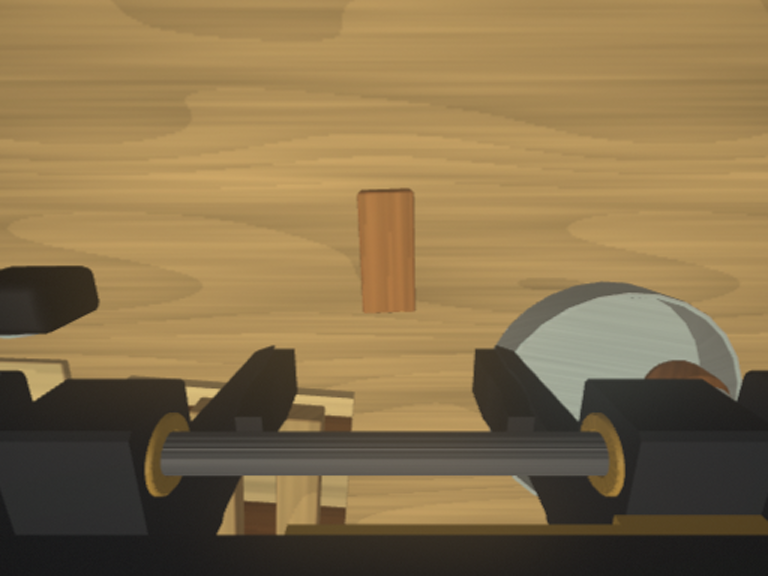

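```bash
cat >> h.py <<'E'
def quad(tag,pts,z,k=1.5):
    ci,im=load(tag)
    P=np.array([ray(ci,a/k,b/k,z)[:2] for a,b in pts])
    L=[np.linalg.norm(P[i]-P[(i+1)%4]) for i in range(4)]; c=P.mean(0)
    e1=P[1]-P[0]+P[2]-P[3]; e2=P[3]-P[0]+P[2]-P[1]
    a=lambda e:round(np.degrees(np.arctan2(e[1],e[0]))%180,2)
    print('c',c.round(4),'sides',(np.array(L)*1000).round(1),'ang',a(e1),a(e2)); return c
E
python3 -c "
from h import *
c=quad('b22',[(358,191),(413,190),(415,311),(363,312)],.036)
go(*c,.1,90);go(*c,.015,90);go(*c,.1,92)"
```

```text
c [0.3344 0.2633] sides [38.3 89.4 39.5 89.5] ang 91.06 1.73
t=27.55 at [0.349  0.2606 0.1892] yaw 89.95 -> tx 0.0147 ty 0.0028 tz 0.0892 turn -0.05  dist 0.090 q6 -1.20 w 0.0687
t=27.55 at [0.349  0.2606 0.1892] yaw 89.95 -> tx 0.0147 ty 0.0028 tz 0.1742 turn -0.05  dist 0.175 q6 -1.20 w 0.0687
t=27.55 at [0.349  0.2606 0.1892] yaw 89.95 -> tx 0.0147 ty 0.0028 tz 0.0892 turn -2.05  dist 0.090 q6 -1.20 w 0.0687
```

Call:
carry_out(increments=[{"jaw":0.22,"tx":0.0145,"ty":0.003,"tz":0.05,"turn":-1.5},{"jaw":0.22,"tx":0.0145,"ty":0.003,"tz":0.1,"turn":-1.5},{"jaw":0.22,"tx":0.0145,"ty":0.003,"tz":0.14,"turn":-1.5},{"jaw":0.22,"tx":0.0145,"ty":0.003,"tz":0.172,"turn":-1.5},{"jaw":0.22,"tx":0.0145,"ty":0.003,"tz":0.172,"turn":-1.5},{"jaw":0.7,"tx":0.0145,"ty":0.003,"tz":0.172,"turn":-1.5},{"jaw":0.7,"tx":0.0145,"ty":0.003,"tz":0.172,"turn":-1.5},{"jaw":0.7,"tx":0.0145,"ty":0.003,"tz":0.172,"turn":-1.5},{"jaw":0.7,"tx":0.0145,"ty":0.003,"tz":0.172,"turn":-1.5},{"jaw":0.7,"tx":0.0145,"ty":0.003,"tz":0.172,"turn":-1.5},{"jaw":0.7,"tx":0.0145,"ty":0.003,"tz":0.172,"turn":-1.5},{"jaw":0.7,"tx":0.0145,"ty":0.003,"tz":0.172,"turn":-1.5}])

```text
time: 28.75
position: [0.335, 0.2638, 0.0183]
tcp_rot: [-0.013, 1.0, 0.0, 0.001]
contact_force: [-1.6, -0.4, 9.9]
grip_width: 0.0392
```

```bash
python3 - <<'E'
from h import *
# box rim corners from top picture b21t (displayed coords, z .045)
c=quad('b21t',[(545,226),(653,235),(652,326),(542,316)],.045)
go(c[0],c[1],.17,90)
E
python3 -c "
from h import *
ci,im=load('b21t'); cv2.imwrite('pics/box.png',cv2.resize(im[140:225,350:445],None,fx=7,fy=7,interpolation=cv2.INTER_CUBIC))"
```

```text
c [ 0.4575 -0.4379] sides [208.5 174.9 206.7 172.7] ang 83.78 173.48
t=28.75 at [0.335  0.2638 0.0183] yaw 91.52 -> tx -0.1041 ty -0.7046 tz -0.1520 turn 1.52  dist 0.728 q6 -1.21 w 0.0392
```

View pics/box.png

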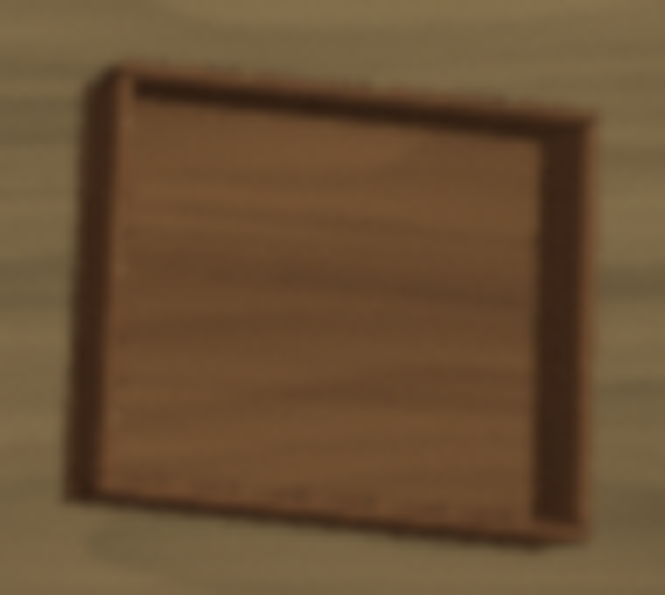

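```bash
python3 - <<'E'
from h import *
pts=[(350+a/7,140+b/7) for a,b in [(118,68),(595,118),(583,537),(92,497)]]
c=quad('b21t',pts,.045,k=1)
th=np.radians(84.5); y=np.array([np.cos(th),np.sin(th)])
for k in (.04,-.04): print((c+k*y).round(4))
p=c+.04*y
go(*p,.17,85); s,pp,m,cc=pose(); print(np.degrees(s['q']).round(0))
E
```

```text
c [ 0.4582 -0.4406] sides [197.5 172.9 197.7 177. ] ang 83.42 172.19
[ 0.462  -0.4008]
[ 0.4544 -0.4804]
t=28.75 at [0.335  0.2638 0.0183] yaw 91.52 -> tx -0.1096 ty -0.6675 tz -0.1519 turn 6.52  dist 0.693 q6 -1.21 w 0.0392
[ 22.  29. 110.  -0.  41. -69.]
```

Call:
carry_out(increments=[{"jaw":0.7,"tx":0,"ty":0,"tz":-0.05,"turn":0},{"jaw":0.7,"tx":0,"ty":0,"tz":-0.1,"turn":0},{"jaw":0.7,"tx":-0.11,"ty":-0.667,"tz":-0.15,"turn":6.5},{"jaw":0.7,"tx":-0.11,"ty":-0.667,"tz":-0.15,"turn":6.5},{"jaw":0.7,"tx":-0.11,"ty":-0.667,"tz":-0.15,"turn":6.5},{"jaw":0.7,"tx":-0.11,"ty":-0.667,"tz":-0.15,"turn":6.5},{"jaw":0.7,"tx":-0.11,"ty":-0.667,"tz":-0.15,"turn":6.5},{"jaw":0.7,"tx":-0.11,"ty":-0.667,"tz":-0.15,"turn":6.5},{"jaw":0.7,"tx":-0.11,"ty":-0.667,"tz":-0.15,"turn":6.5},{"jaw":0.7,"tx":-0.11,"ty":-0.667,"tz":-0.15,"turn":6.5},{"jaw":0.7,"tx":-0.11,"ty":-0.667,"tz":-0.15,"turn":6.5},{"jaw":0.7,"tx":-0.11,"ty":-0.667,"tz":-0.15,"turn":6.5}])

```text
time: 29.95
position: [0.4285, -0.2282, 0.1548]
tcp_rot: [0.044, 0.999, -0.0, 0.0]
contact_force: [0.2, 0.5, -0.3]
grip_width: 0.04
```

```bash
python3 -c "
from h import *
go(.462,-.4008,.17,85);snap('wrist','b23')"
```

```text
t=29.95 at [ 0.4285 -0.2282  0.1548] yaw 84.99 -> tx -0.0485 ty -0.1690 tz -0.0151 turn -0.01  dist 0.176 q6 -2.22 w 0.0400
```

View pics/b23.png

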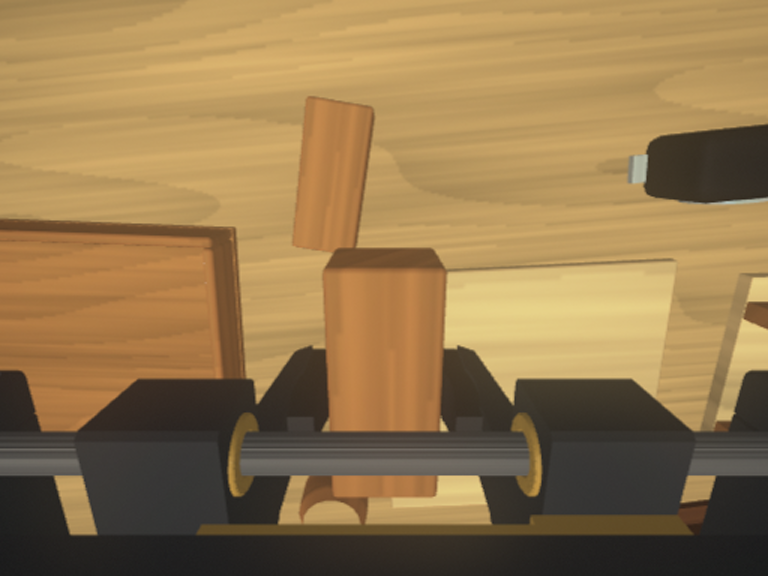

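Call:
carry_out(increments=[{"jaw":0.7,"tx":-0.0485,"ty":-0.169,"tz":0,"turn":0},{"jaw":0.7,"tx":-0.0485,"ty":-0.169,"tz":0,"turn":0},{"jaw":0.7,"tx":-0.0485,"ty":-0.169,"tz":0,"turn":0},{"jaw":0.7,"tx":-0.0485,"ty":-0.169,"tz":0,"turn":0},{"jaw":0.7,"tx":-0.0485,"ty":-0.169,"tz":0.02,"turn":0},{"jaw":0.7,"tx":-0.0485,"ty":-0.169,"tz":0.04,"turn":0},{"jaw":0.7,"tx":-0.0485,"ty":-0.169,"tz":0.04,"turn":0}])

```text
time: 30.7
position: [0.4614, -0.3977, 0.1119]
tcp_rot: [0.044, 0.999, 0.002, -0.002]
contact_force: [-0.7, 0.3, -0.9]
grip_width: 0.0402
```

```bash
python3 -c "
from h import *
snap('wrist','b24');go(.462,-.4008,.026,84.5)"
```

```text
t=30.75 at [ 0.462  -0.3982  0.1137] yaw 85.02 -> tx -0.0004 ty -0.0028 tz 0.0876 turn 0.52  dist 0.088 q6 -2.39 w 0.0398
```

View pics/b24.png

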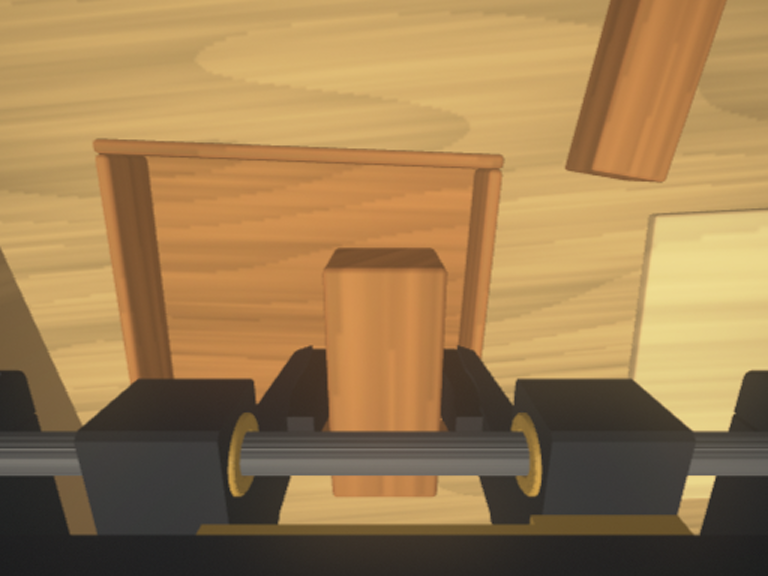

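```bash
python3 -c "
from h import *
ci,_=load('b24')
print([ray(ci,a/1.5,b/1.5,.045).round(4) for a,b in [(95,140),(503,155),(470,345),(486,345)]])"
```

```text
[array([ 0.3619, -0.5273,  0.045 ]), array([ 0.3857, -0.3324,  0.045 ]), array([ 0.4845, -0.3511,  0.045 ]), array([ 0.4853, -0.3423,  0.045 ])]
```

Call:
carry_out(increments=[{"jaw":0.7,"tx":0,"ty":-0.009,"tz":0.03,"turn":1},{"jaw":0.7,"tx":0,"ty":-0.009,"tz":0.065,"turn":1},{"jaw":0.7,"tx":0,"ty":-0.009,"tz":0.083,"turn":1},{"jaw":0.7,"tx":0,"ty":-0.009,"tz":0.086,"turn":1},{"jaw":0.7,"tx":0,"ty":-0.009,"tz":0.086,"turn":1},{"jaw":0.39,"tx":0,"ty":-0.009,"tz":0.086,"turn":1},{"jaw":0.39,"tx":0,"ty":-0.009,"tz":0.086,"turn":1},{"jaw":0.39,"tx":0,"ty":-0.009,"tz":0.086,"turn":1},{"jaw":0.39,"tx":0,"ty":-0.009,"tz":0.05,"turn":1},{"jaw":0.39,"tx":0,"ty":-0.009,"tz":0.0,"turn":1},{"jaw":0.39,"tx":0,"ty":-0.009,"tz":-0.05,"turn":1},{"jaw":0.39,"tx":0,"ty":-0.009,"tz":-0.1,"turn":1}])

```text
time: 31.95
position: [0.4614, -0.4073, 0.2168]
tcp_rot: [0.052, 0.999, -0.0, 0.0]
contact_force: [-0.0, -0.9, -0.6]
grip_width: 0.054
```

```bash
python3 -c "
from h import *
go(.38,-.26,.2,80);snap('wrist','b25')"
```

```text
t=31.95 at [ 0.4614 -0.4073  0.2168] yaw 84.03 -> tx 0.0963 ty 0.1381 tz 0.0167 turn 4.03  dist 0.169 q6 -2.38 w 0.0540
```

View pics/b25.png

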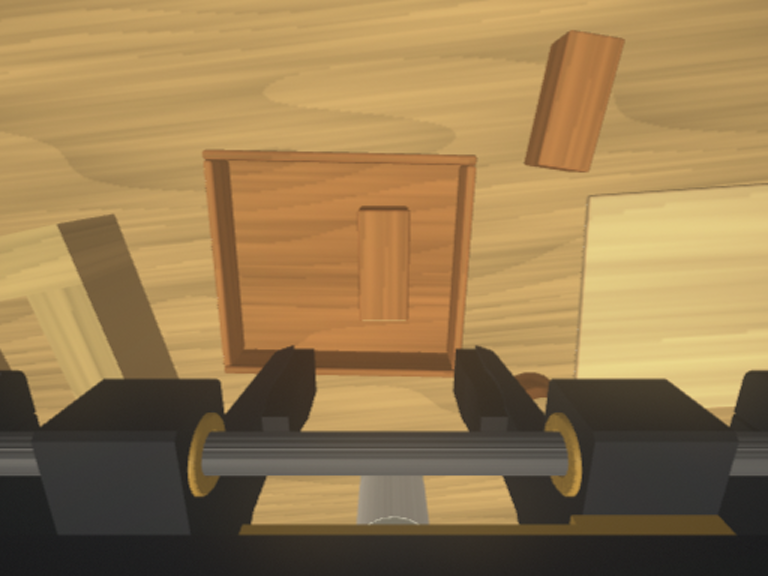

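Block A is in the box. Now block B, with top corners at (571,32), (624,38), (590,172) and (540,166).

```bash
python3 -c "
from h import *
c=quad('b25',[(571,32),(624,38),(590,172),(540,166)],.036)
go(*c,.1,76);go(*c,.018,76)"
```

```text
c [ 0.3591 -0.2543] sides [37.2 89.3 38.3 88.8] ang 78.01 166.88
t=32.00 at [ 0.463  -0.4092  0.2259] yaw 84.03 -> tx 0.1208 ty 0.1447 tz 0.1231 turn 8.03  dist 0.225 q6 -2.38 w 0.0537
t=32.00 at [ 0.463  -0.4092  0.2259] yaw 84.03 -> tx 0.1216 ty 0.1455 tz 0.2051 turn 8.03  dist 0.279 q6 -2.38 w 0.0537
```

Call:
carry_out(increments=[{"jaw":0.22,"tx":0.121,"ty":0.145,"tz":0.05,"turn":6.8},{"jaw":0.22,"tx":0.121,"ty":0.145,"tz":0.05,"turn":6.8},{"jaw":0.22,"tx":0.121,"ty":0.145,"tz":0.05,"turn":6.8},{"jaw":0.22,"tx":0.121,"ty":0.145,"tz":0.05,"turn":6.8},{"jaw":0.22,"tx":0.121,"ty":0.145,"tz":0.08,"turn":6.8},{"jaw":0.22,"tx":0.121,"ty":0.145,"tz":0.11,"turn":6.8},{"jaw":0.22,"tx":0.121,"ty":0.145,"tz":0.11,"turn":6.8},{"jaw":0.22,"tx":0.121,"ty":0.145,"tz":0.11,"turn":6.8}])

```text
time: 32.8
position: [0.3566, -0.2511, 0.1048]
tcp_rot: [0.111, 0.994, -0.0, 0.0]
contact_force: [0.1, -0.3, 0.2]
grip_width: 0.0687
```

```bash
python3 -c "
from h import *
go(.3591,-.2543,.018,77.2);snap('wrist','b26')"
```

```text
t=32.80 at [ 0.3566 -0.2511  0.1048] yaw 77.23 -> tx -0.0031 ty -0.0025 tz 0.0868 turn 0.03  dist 0.087 q6 -2.23 w 0.0687
```

View pics/b26.png

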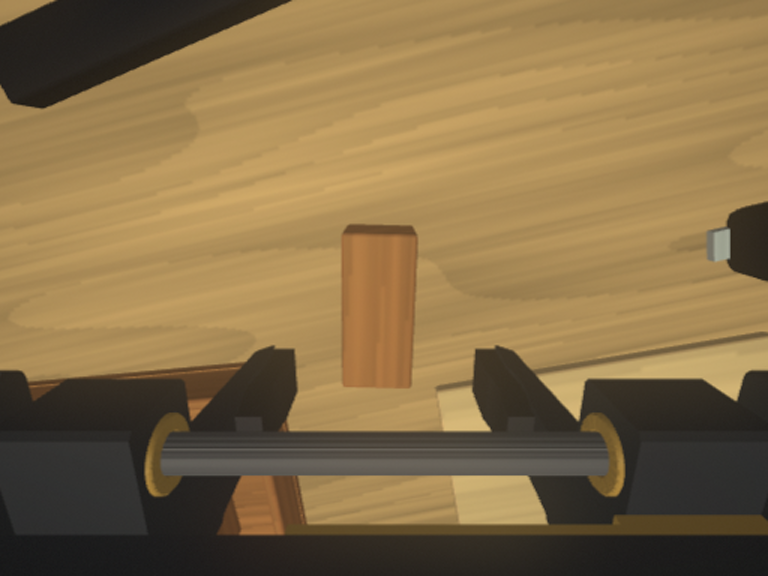

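```bash
python3 -c "
from h import *
c=quad('b26',[(342,235),(416,235),(411,386),(343,386)],.036)
go(*c,.018,77.2)"
```

```text
c [ 0.3578 -0.2545] sides [38.2 87.4 39.3 87.4] ang 77.26 166.29
t=32.85 at [ 0.3569 -0.2515  0.1053] yaw 77.22 -> tx -0.0015 ty -0.0026 tz 0.0873 turn 0.02  dist 0.087 q6 -2.23 w 0.0688
```

Call:
carry_out(increments=[{"jaw":0.22,"tx":-0.0015,"ty":-0.0025,"tz":0.04,"turn":0},{"jaw":0.22,"tx":-0.0015,"ty":-0.0025,"tz":0.086,"turn":0},{"jaw":0.3,"tx":-0.0015,"ty":-0.0025,"tz":0.086,"turn":0},{"jaw":0.7,"tx":-0.0015,"ty":-0.0025,"tz":0.086,"turn":0},{"jaw":0.7,"tx":-0.0015,"ty":-0.0025,"tz":0.086,"turn":0},{"jaw":0.7,"tx":-0.0015,"ty":-0.0025,"tz":0.086,"turn":0},{"jaw":0.7,"tx":-0.0015,"ty":-0.0025,"tz":0.086,"turn":0},{"jaw":0.7,"tx":-0.0015,"ty":-0.0025,"tz":0.086,"turn":0},{"jaw":0.7,"tx":-0.0015,"ty":-0.0025,"tz":0.086,"turn":0},{"jaw":0.7,"tx":-0.0015,"ty":-0.0025,"tz":0.086,"turn":0},{"jaw":0.7,"tx":-0.0015,"ty":-0.0025,"tz":0.04,"turn":0},{"jaw":0.7,"tx":-0.0015,"ty":-0.0025,"tz":-0.01,"turn":0}])

```text
time: 34.05
position: [0.3568, -0.253, 0.1158]
tcp_rot: [0.111, 0.994, 0.001, -0.001]
contact_force: [1.5, -0.3, -0.5]
grip_width: 0.0398
```

```bash
python3 -c "
from h import *
go(.458,-.480,.115,84)"
```

```text
t=34.05 at [ 0.3568 -0.253   0.1158] yaw 77.22 -> tx -0.1489 ty -0.1989 tz 0.0003 turn -6.78  dist 0.248 q6 -2.24 w 0.0398
```

Call:
carry_out(increments=[{"jaw":0.7,"tx":-0.149,"ty":-0.199,"tz":-0.02,"turn":-6.8},{"jaw":0.7,"tx":-0.149,"ty":-0.199,"tz":-0.02,"turn":-6.8},{"jaw":0.7,"tx":-0.149,"ty":-0.199,"tz":-0.02,"turn":-6.8},{"jaw":0.7,"tx":-0.149,"ty":-0.199,"tz":-0.02,"turn":-6.8},{"jaw":0.7,"tx":-0.149,"ty":-0.199,"tz":-0.02,"turn":-6.8},{"jaw":0.7,"tx":-0.149,"ty":-0.199,"tz":-0.01,"turn":-6.8},{"jaw":0.7,"tx":-0.149,"ty":-0.199,"tz":0,"turn":-6.8},{"jaw":0.7,"tx":-0.149,"ty":-0.199,"tz":0,"turn":-6.8},{"jaw":0.7,"tx":-0.149,"ty":-0.199,"tz":0,"turn":-6.8}])

```text
time: 34.95
position: [0.4583, -0.4794, 0.1146]
tcp_rot: [0.052, 0.999, 0.0, -0.0]
contact_force: [-0.3, -1.2, -0.2]
grip_width: 0.04
```

```bash
python3 -c "
from h import *
go(.458,-.480,.027,84);snap('wrist','b27')"
```

```text
t=34.95 at [ 0.4583 -0.4794  0.1146] yaw 84.06 -> tx 0.0002 ty -0.0007 tz 0.0876 turn 0.06  dist 0.088 q6 -2.45 w 0.0400
```

View pics/b27.png

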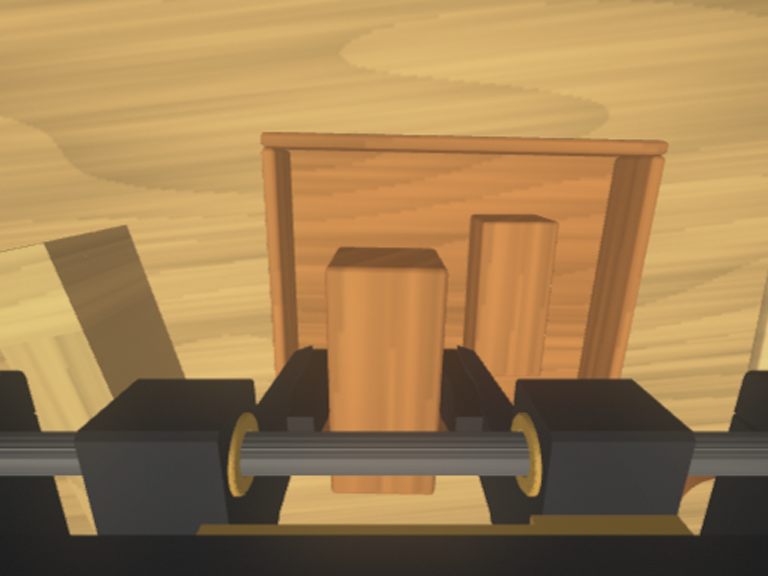

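```bash
python3 -c "
from h import *
ci,_=load('b27');c2,_=load('b21t')
for p in [(128,225),(184,378)]: print(ray(ci,p[0]/1.5,p[1]/1.5,0).round(3))
for h in (.03,.06,.09): print(h,ray(ci,46/1.5,240/1.5,h).round(3))
for h in (.03,.06,.09): print(h,ray(c2,680/1.5,163/1.5,h).round(3),ray(c2,709/1.5,302/1.5,h).round(3))
for p in [(663,172),(690,303)]: print(ray(c2,p[0]/1.5,p[1]/1.5,0).round(3))
"
```

```text
[ 0.401 -0.633  0.   ]
[ 0.509 -0.624  0.   ]
0.03 [ 0.403 -0.662  0.03 ]
0.06 [ 0.4   -0.637  0.06 ]
0.09 [ 0.398 -0.612  0.09 ]
0.03 [ 0.683 -0.631  0.03 ] [ 0.403 -0.655  0.03 ]
0.06 [ 0.671 -0.611  0.06 ] [ 0.4   -0.634  0.06 ]
0.09 [ 0.659 -0.592  0.09 ] [ 0.397 -0.614  0.09 ]
[ 0.676 -0.613  0.   ]
[ 0.406 -0.637  0.   ]
```

Call:
carry_out(increments=[{"jaw":0.7,"tx":0,"ty":0,"tz":0.03,"turn":0},{"jaw":0.7,"tx":0,"ty":0,"tz":0.065,"turn":0},{"jaw":0.7,"tx":0,"ty":0,"tz":0.083,"turn":0},{"jaw":0.7,"tx":0,"ty":0,"tz":0.086,"turn":0},{"jaw":0.7,"tx":0,"ty":0,"tz":0.086,"turn":0},{"jaw":0.4,"tx":0,"ty":0,"tz":0.086,"turn":0},{"jaw":0.4,"tx":0,"ty":0,"tz":0.086,"turn":0},{"jaw":0.4,"tx":0,"ty":0,"tz":0.086,"turn":0},{"jaw":0.4,"tx":0,"ty":0,"tz":0.05,"turn":0},{"jaw":0.4,"tx":0,"ty":0,"tz":0.0,"turn":0},{"jaw":0.4,"tx":0,"ty":0,"tz":-0.05,"turn":0},{"jaw":0.4,"tx":0,"ty":0,"tz":-0.1,"turn":0}])

```text
time: 36.2
position: [0.4584, -0.4803, 0.2167]
tcp_rot: [0.052, 0.999, -0.0, 0.0]
contact_force: [0.4, -1.2, 0.1]
grip_width: 0.053
```

```bash
python3 -c "
from h import *
snap('wrist','b28');go(.58,-.28,.22,90);go(.58,-.28,.22,0)"
```

```text
t=36.25 at [ 0.4598 -0.4822  0.2263] yaw 84.03 -> tx -0.0985 ty 0.2137 tz 0.0047 turn -5.97  dist 0.235 q6 -2.45 w 0.0525
t=36.25 at [ 0.4598 -0.4822  0.2263] yaw 84.03 -> tx -0.0985 ty 0.2137 tz 0.0047 turn 84.03  dist 0.235 q6 -2.45 w 0.0525
```

View pics/b28.png

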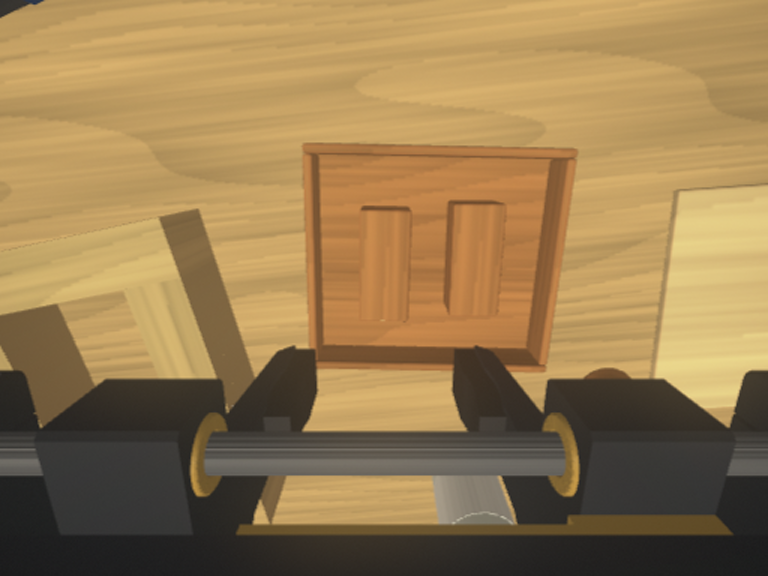

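Both blocks lie flat in the box. Now foot B.

```bash
python3 -c "
from h import *
go(.60,-.28,.18,30)
c2,_=load('b21t'); print(ray(c2,573/1.5,170/1.5,0.01), ray(c2,509/1.5,200/1.5,.046))"
```

```text
t=36.25 at [ 0.4598 -0.4822  0.2263] yaw 84.03 -> tx -0.1180 ty 0.2162 tz 0.0449 turn 54.03  dist 0.250 q6 -2.45 w 0.0525
[ 0.67876394 -0.42267914  0.01      ] [ 0.60678866 -0.2779217   0.046     ]
```

Call:
carry_out(increments=[{"jaw":0,"tx":-0.118,"ty":0.216,"tz":0.02,"turn":54},{"jaw":0,"tx":-0.118,"ty":0.216,"tz":0.02,"turn":54},{"jaw":0,"tx":-0.118,"ty":0.216,"tz":0.02,"turn":54},{"jaw":0,"tx":-0.118,"ty":0.216,"tz":0.02,"turn":54},{"jaw":0,"tx":-0.118,"ty":0.216,"tz":0.02,"turn":54},{"jaw":0,"tx":-0.118,"ty":0.216,"tz":0.02,"turn":54},{"jaw":0,"tx":-0.118,"ty":0.216,"tz":0.045,"turn":54},{"jaw":0,"tx":-0.118,"ty":0.216,"tz":0.045,"turn":54},{"jaw":0,"tx":-0.118,"ty":0.216,"tz":0.045,"turn":54}])

```text
time: 37.15
position: [0.5983, -0.2783, 0.1694]
tcp_rot: [0.499, 0.867, -0.0, -0.0]
contact_force: [0.3, -1.4, 0.6]
grip_width: 0.0881
```

```bash
python3 -c "
from h import *
go(.607,-.278,.1,30);snap('wrist','b29')"
```

```text
t=37.15 at [ 0.5983 -0.2783  0.1694] yaw 30.12 -> tx -0.0042 ty 0.0077 tz 0.0694 turn 0.12  dist 0.070 q6 -1.14 w 0.0881
```

View pics/b29.png

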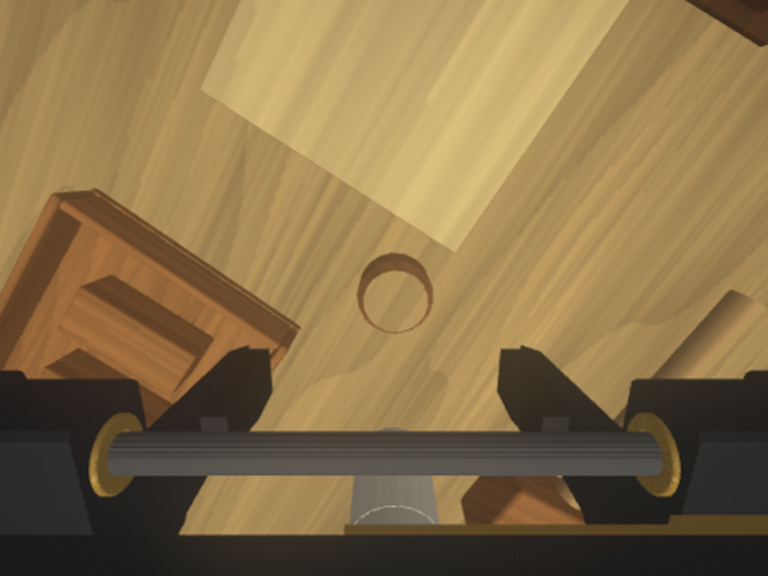

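```bash
python3 -c "
from h import *
ci,_=load('b29'); x,y,_=ray(ci,395.5/1.5,300.5/1.5,.046); print(x,y)
go(x,y,.1,30);go(x,y,.018,30)"
```

```text
0.6106755881385246 -0.28405304921178276
t=37.20 at [ 0.5985 -0.2786  0.1701] yaw 30.09 -> tx -0.0108 ty 0.0078 tz 0.0701 turn 0.09  dist 0.071 q6 -1.14 w 0.0882
t=37.20 at [ 0.5985 -0.2786  0.1701] yaw 30.09 -> tx -0.0107 ty 0.0077 tz 0.1521 turn 0.09  dist 0.153 q6 -1.14 w 0.0882
```

Call:
carry_out(increments=[{"jaw":0,"tx":-0.0108,"ty":0.0078,"tz":0.04,"turn":0},{"jaw":0,"tx":-0.0108,"ty":0.0078,"tz":0.08,"turn":0},{"jaw":0,"tx":-0.0108,"ty":0.0078,"tz":0.12,"turn":0},{"jaw":0,"tx":-0.0108,"ty":0.0078,"tz":0.15,"turn":0},{"jaw":0,"tx":-0.0108,"ty":0.0078,"tz":0.15,"turn":0},{"jaw":0.55,"tx":-0.0108,"ty":0.0078,"tz":0.15,"turn":0},{"jaw":0.55,"tx":-0.0108,"ty":0.0078,"tz":0.15,"turn":0},{"jaw":0.55,"tx":-0.0108,"ty":0.0078,"tz":0.15,"turn":0},{"jaw":0.55,"tx":-0.0108,"ty":0.0078,"tz":0.15,"turn":0},{"jaw":0.55,"tx":-0.0108,"ty":0.0078,"tz":0.15,"turn":0},{"jaw":0.55,"tx":-0.0108,"ty":0.0078,"tz":0.15,"turn":0},{"jaw":0.55,"tx":-0.0108,"ty":0.0078,"tz":0.15,"turn":0}])

```text
time: 38.4
position: [0.6109, -0.2838, 0.0202]
tcp_rot: [0.5, 0.866, -0.0, 0.001]
contact_force: [-0.9, 0.3, 6.2]
grip_width: 0.053
```

```bash
python3 -c "
from h import *
go(.4545,.405,.2,10)"
```

```text
t=38.40 at [ 0.6109 -0.2838  0.0202] yaw 30.03 -> tx 0.6743 ty 0.2094 tz -0.1806 turn 20.03  dist 0.729 q6 -1.13 w 0.0530
```

Call:
carry_out(increments=[{"jaw":0.55,"tx":0,"ty":0,"tz":-0.05,"turn":0},{"jaw":0.55,"tx":0,"ty":0,"tz":-0.1,"turn":0},{"jaw":0.55,"tx":0,"ty":0,"tz":-0.15,"turn":0},{"jaw":0.55,"tx":0.674,"ty":0.209,"tz":-0.18,"turn":20},{"jaw":0.55,"tx":0.674,"ty":0.209,"tz":-0.18,"turn":20},{"jaw":0.55,"tx":0.674,"ty":0.209,"tz":-0.18,"turn":20},{"jaw":0.55,"tx":0.674,"ty":0.209,"tz":-0.18,"turn":20},{"jaw":0.55,"tx":0.674,"ty":0.209,"tz":-0.18,"turn":20},{"jaw":0.55,"tx":0.674,"ty":0.209,"tz":-0.18,"turn":20},{"jaw":0.55,"tx":0.674,"ty":0.209,"tz":-0.18,"turn":20},{"jaw":0.55,"tx":0.674,"ty":0.209,"tz":-0.18,"turn":20},{"jaw":0.55,"tx":0.674,"ty":0.209,"tz":-0.18,"turn":20}])

```text
time: 39.6
position: [0.5101, 0.1567, 0.1884]
tcp_rot: [0.643, 0.766, 0.0, 0.0]
contact_force: [1.1, -0.6, -0.4]
grip_width: 0.0533
```

```bash
python3 -c "
from h import *
go(.4545,.405,.12,10)"
```

```text
t=39.60 at [0.5101 0.1567 0.1884] yaw 10.01 -> tx 0.2542 ty -0.0116 tz 0.0684 turn 0.01  dist 0.263 q6 -0.10 w 0.0533
```

Call:
carry_out(increments=[{"jaw":0.55,"tx":0.254,"ty":-0.0116,"tz":0,"turn":0},{"jaw":0.55,"tx":0.254,"ty":-0.0116,"tz":0,"turn":0},{"jaw":0.55,"tx":0.254,"ty":-0.0116,"tz":0,"turn":0},{"jaw":0.55,"tx":0.254,"ty":-0.0116,"tz":0,"turn":0},{"jaw":0.55,"tx":0.254,"ty":-0.0116,"tz":0,"turn":0},{"jaw":0.55,"tx":0.254,"ty":-0.0116,"tz":0.03,"turn":0},{"jaw":0.55,"tx":0.254,"ty":-0.0116,"tz":0.07,"turn":0},{"jaw":0.55,"tx":0.254,"ty":-0.0116,"tz":0.07,"turn":0},{"jaw":0.55,"tx":0.254,"ty":-0.0116,"tz":0.07,"turn":0}])

```text
time: 40.5
position: [0.4556, 0.4029, 0.1189]
tcp_rot: [0.643, 0.766, -0.0, -0.0]
contact_force: [-0.5, -0.3, -0.8]
grip_width: 0.0529
```

```bash
python3 -c "
from h import *
snap('wrist','b30');go(.4545,.405,.0255,10)"
```

```text
t=40.55 at [0.4562 0.4031 0.12  ] yaw 10.00 -> tx 0.0021 ty -0.0015 tz 0.0945 turn -0.00  dist 0.095 q6 0.36 w 0.0527
```

View pics/b30.png

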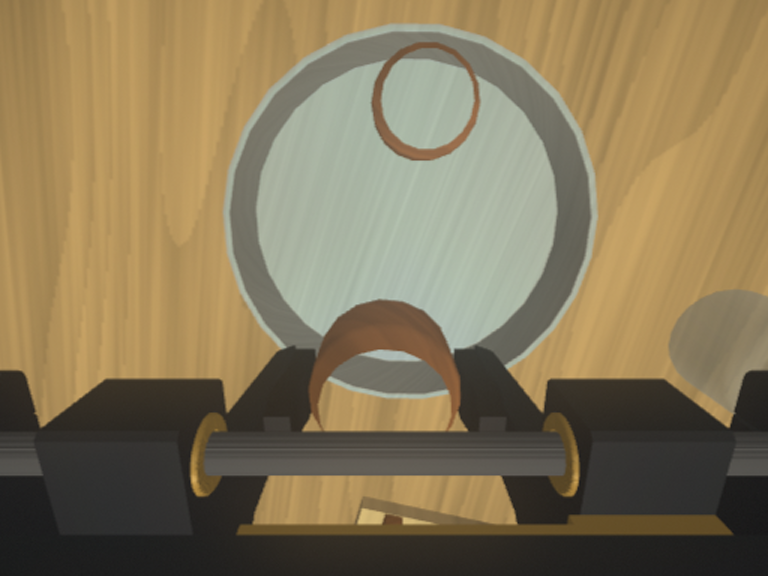

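```bash
python3 -c "
from h import *
ci,_=load('b30');f=lambda u,v,z:ray(ci,u/1.5,v/1.5,z).round(4)
print('foot',f(428,97,.05),'pan',f(410,210,.042),f(224,210,.042),f(597,210,.042),f(410,24,.042),f(410,398,.042))"
```

```text
foot [0.4571 0.5119 0.05  ] pan [0.4595 0.4583 0.042 ] [0.3631 0.4412 0.042 ] [0.5563 0.4754 0.042 ] [0.4431 0.5421 0.042 ] [0.481  0.3483 0.042 ]
```

Foot 1 now sits at about (0.457, 0.512). It has been shifted about 3 cm since I released it but is still inside the pan. I'll lower foot 2.

Call:
carry_out(increments=[{"jaw":0.55,"tx":0.003,"ty":0,"tz":0.04,"turn":0},{"jaw":0.55,"tx":0.003,"ty":0,"tz":0.08,"turn":0},{"jaw":0.55,"tx":0.003,"ty":0,"tz":0.092,"turn":0},{"jaw":0.55,"tx":0.003,"ty":0,"tz":0.093,"turn":0},{"jaw":0.55,"tx":0.003,"ty":0,"tz":0.093,"turn":0},{"jaw":0.22,"tx":0.003,"ty":0,"tz":0.093,"turn":0},{"jaw":0.22,"tx":0.003,"ty":0,"tz":0.093,"turn":0},{"jaw":0.22,"tx":0.003,"ty":0,"tz":0.093,"turn":0},{"jaw":0.22,"tx":0.003,"ty":0,"tz":0.05,"turn":0},{"jaw":0.22,"tx":0.003,"ty":0,"tz":0.0,"turn":0},{"jaw":0.22,"tx":0.003,"ty":0,"tz":-0.05,"turn":0},{"jaw":0.22,"tx":0.003,"ty":0,"tz":-0.1,"turn":0}])

```text
time: 41.75
position: [0.4545, 0.4058, 0.2208]
tcp_rot: [0.643, 0.766, 0.0, 0.0]
contact_force: [0.4, 1.1, 0.1]
grip_width: 0.0687
```

```bash
python3 -c "
from h import *
snap('wrist','b31');snap('top','b31t');go(.5,.2,.3,90)"
```

```text
t=41.85 at [0.4566 0.4072 0.226 ] yaw 10.04 -> tx -0.2112 ty 0.0076 tz -0.0749 turn -79.96  dist 0.224 q6 0.36 w 0.0690
```

View pics/b31.png

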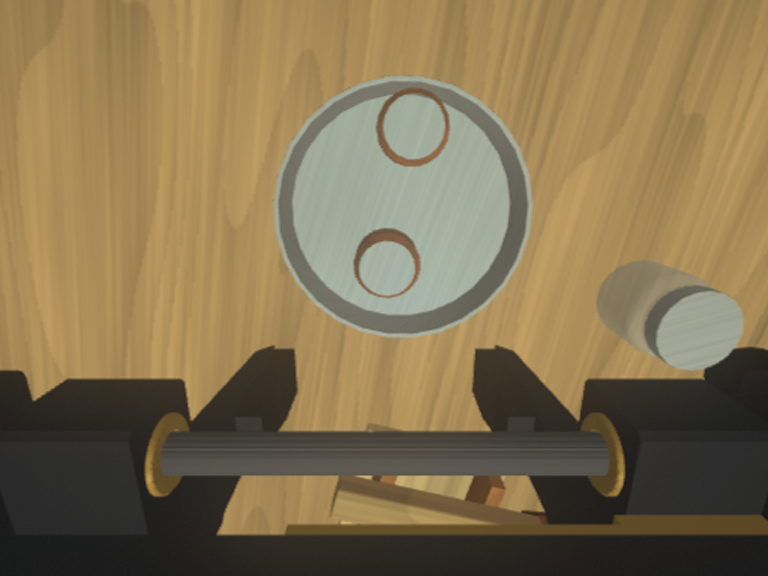

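View pics/b31t.png

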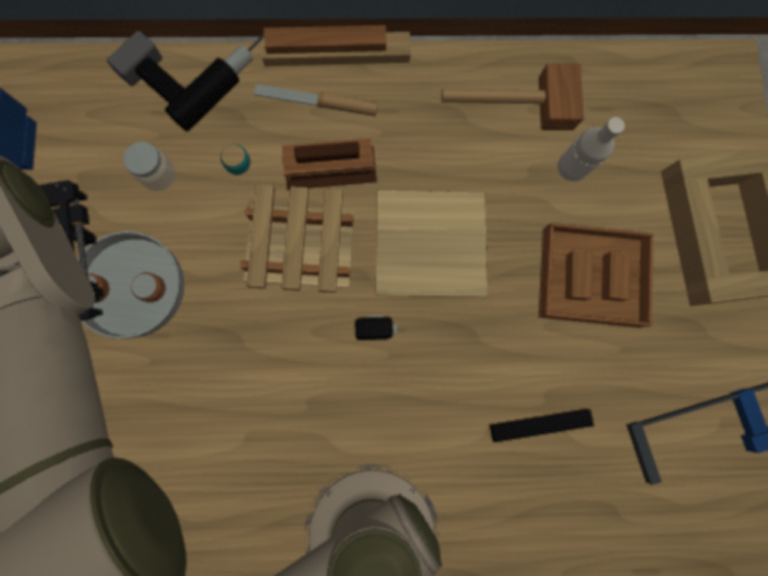

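Everything is in place. A final close look at the rack, taken with the arm clear of it.

Call:
carry_out(increments=[{"jaw":0.22,"tx":-0.25,"ty":0.06,"tz":-0.04,"turn":-80},{"jaw":0.22,"tx":-0.25,"ty":0.06,"tz":-0.04,"turn":-80},{"jaw":0.22,"tx":-0.25,"ty":0.06,"tz":-0.04,"turn":-80},{"jaw":0.22,"tx":-0.25,"ty":0.06,"tz":-0.04,"turn":-80},{"jaw":0.22,"tx":-0.25,"ty":0.06,"tz":-0.04,"turn":-80},{"jaw":0.22,"tx":-0.25,"ty":0.06,"tz":-0.04,"turn":-80},{"jaw":0.22,"tx":-0.25,"ty":0.06,"tz":-0.04,"turn":-80},{"jaw":0.22,"tx":-0.25,"ty":0.06,"tz":-0.04,"turn":-80},{"jaw":0.22,"tx":-0.25,"ty":0.06,"tz":-0.04,"turn":-80},{"jaw":0.22,"tx":-0.25,"ty":0.06,"tz":-0.04,"turn":-80},{"jaw":0.22,"tx":-0.25,"ty":0.06,"tz":-0.04,"turn":-80},{"jaw":0.22,"tx":-0.25,"ty":0.06,"tz":-0.04,"turn":-80}])

```text
time: 43.05
position: [0.5573, 0.1702, 0.258]
tcp_rot: [0.001, 1.0, -0.0, -0.0]
contact_force: [-0.7, -0.9, 0.4]
grip_width: 0.0689
```

```bash
python3 -c "
from h import *
ci,im=snap('wrist','b32');snap('side','b32s');go(.5,.2,.3,90)
c3,_=load('b31'); print(ray(c3,413/1.5,128/1.5,.05),ray(c3,387/1.5,268/1.5,.05))
print(ray(c3,276/1.5,205/1.5,.042),ray(c3,531/1.5,205/1.5,.042),ray(c3,404/1.5,76/1.5,.042),ray(c3,404/1.5,336/1.5,.042))"
```

```text
t=43.15 at [0.5574 0.1702 0.2581] yaw 89.91 -> tx 0.0575 ty 0.0297 tz -0.0419 turn -0.09  dist 0.077 q6 -1.48 w 0.0688
[0.45689489 0.50946691 0.05      ] [0.45674376 0.40611503 0.05      ]
[0.36490527 0.43807083 0.042     ] [0.55679911 0.4720991  0.042     ] [0.44445092 0.5424944  0.042     ] [0.48155699 0.34902501 0.042     ]
```

View pics/b32.png

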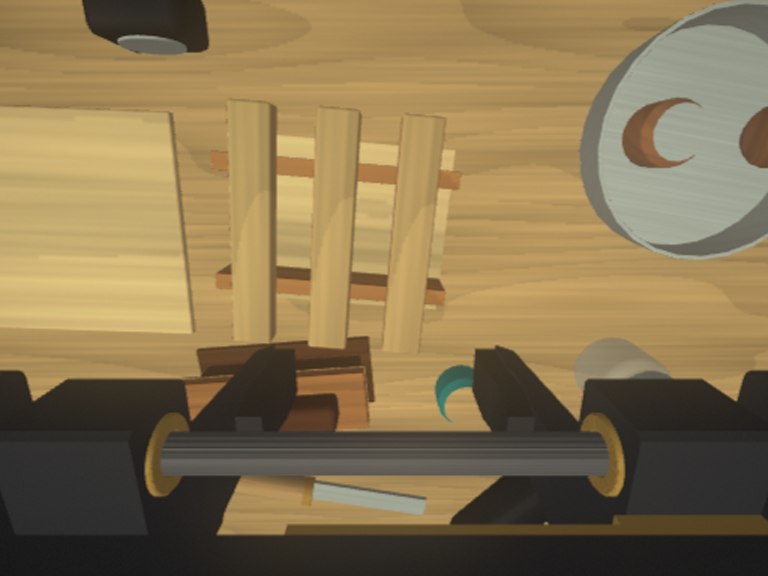

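View pics/b32s.png

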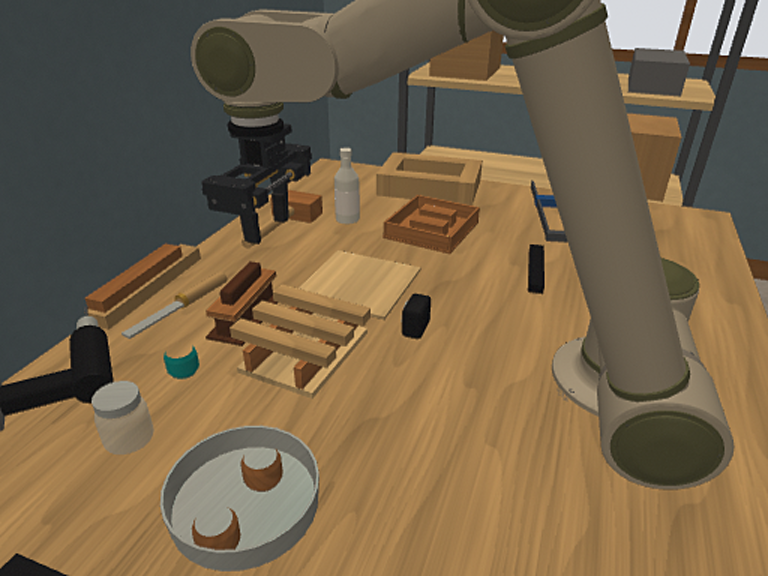

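```bash
python3 - <<'E'
from h import *
ci,im=load('b32')
s=5;c=cv2.resize(im[60:240,135:315],None,fx=4.2,fy=3.3,interpolation=cv2.INTER_CUBIC);cv2.imwrite('pics/b32z.png',c)
E
```

```text
(no output)
```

View pics/b32z.png

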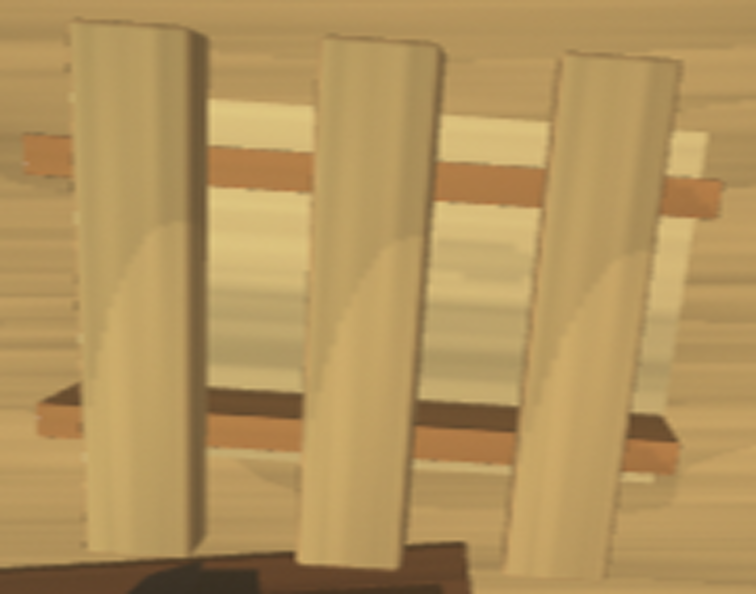

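```bash
python3 - <<'E'
from h import *
T=lambda L:[(135+a/4.2,60+b/3.3) for a,b in L]
rails=[quad('b32',T(L),.077,k=1) for L in ([(72,20),(188,28),(191,556),(90,551)],[(324,37),(437,45),(402,570),(299,565)],[(563,53),(681,62),(605,578),(507,573)])]
n=quad('b32',T([(25,133),(722,180),(716,217),(25,174)]),.055,k=1)
f=quad('b32',T([(40,403),(680,442),(677,474),(40,436)]),.055,k=1)
c=(n+f)/2; d=(f-n)/np.linalg.norm(f-n); print('rack',c,np.degrees(np.arctan2(d[1],d[0])))
y=np.array([-d[1],d[0]])
for r in rails: print('x off',round((r-c)@d*1000,1),'y',round((r-c)@y*1000,1))
E
```

```text
c [0.5304 0.0664] sides [ 29.6 187.6  30.5 188. ] ang 85.63 175.47
c [0.536  0.1301] sides [ 29.1 188.4  31.4 188.9] ang 85.62 175.3
c [0.5403 0.1926] sides [ 30.8 186.7  30.  187.3] ang 85.31 175.34
c [0.4847 0.1324] sides [198.5  13.2 199.1  14.2] ang 85.37 174.15
c [0.5845 0.1248] sides [198.2  13.4 199.4  13.5] ang 85.32 175.76
rack [0.53460034 0.12856113] -4.346165609885663
x off 0.5 y -62.3
x off 1.2 y 1.7
x off 0.8 y 64.3
```

The rails are within 1.2 mm of centre, square to well under 1°, and about 30 mm apart. Handing in.

```bash
python3 -c "
from plant import *
print(hand_in()); print(state()['time'])"
```

```text
the job is handed in; nothing more can be done
None
the job is handed in; nothing more can be done
```

The job is done and handed in at about 43 s of the 208 s allowed; no verdict came back.

- **Sander:** I moved it first, board down and lengthwise on the ledge. It measured about 0.5 mm off the ledge centre and within 0.3° of its direction.
- **Rails:** All three lie flat across both bearers. In the final check they were 0.5–1.2 mm off centre along their length and square to within about 0.3°. They sit about 63 mm apart centre to centre, so roughly 30 mm of clear space between them.
- **Small parts:** Both brown feet stand in the pan and both glue blocks lie flat in the box. Foot 1 was found about 3 cm from where I released it, close to the pan wall, but still upright and inside.
- **Left alone:** The tape measure, glue bottle, jar and the two look-alikes were not touched.

During gripping the force readings reached at most about 10 N. No final check failed or disagreed.

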